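# Load the light's power pack into its charging dock

### The job

Put the light's power pack on charge: slide the dock's gate fully open, put the pack into the bay upright with its brass contact end down until it stands on the bay's floor, and slide the gate fully shut over it. The pack lies flat on the desk and its narrow edges go into the bay's channels, so it needs standing up on the desk and taking again from above by its two broad faces. Lower it in, do not let it drop, and leave the phone, mouse and egg tray where they are.

Things in the scene. Friction and masses are not known exactly. Their poses are not given: they have to be found in the camera images.
- pack_center (a point): Centre of the power pack: a loose black block 84 mm long, 56 wide, 26 thick, 0.2 to 0.35 kg. It starts flat on the desk on a broad 84 x 56 face, this point 13 mm up. Axes: x along the length from the contact end to the plain top end (grey band 16 mm from that end), y along the width, z along the thickness (up at the start). In the bay x points up and z along the dock's x, either way round.
- pack_contacts (a point): Middle of the pack's contact end face (the end with three brass strips), 42 mm from the centre along the pack's -x. Axes as pack_center.
- bay_floor (a point): Centre of the floor of the dock's bay, 15 mm above the desk; axes as dock. The bay is a slot 61 mm (y) by 31 mm (x), open at the top. Two upright channels take the pack's narrow edges; their lips cover the outer 9.5 mm (y) at each side, leaving a 42 mm gap (y) in front and behind for fingers on the broad faces. The channels are 86 mm high; their top 16 mm flares outward by 5 mm.
- dock: The fixed grey charging dock, 78 x 176 mm, 113 mm high. Origin on the desk under the bay's centre. Axes: x through the bay, roughly away from the robot; y along the dock, the way the gate opens; z up. The bay's end post is on the -y side (to y = -47 mm); on the +y side, to y = 128 mm, is the electronics box, 101 mm high, with gate guide strips up to 113 mm.
- gate_fin (a point): Centre of the black fin on top of the gate: 12 mm thick along the dock's y, 34 mm along its x, 30 mm high (top 15 mm above this point). The gate plate, 48 x 78 x 7 mm, aluminium, has its top 15 mm below this point and its underside 4 mm above a seated pack. Shut, this point is 110 mm above the bay floor's centre; open, 80 mm further along the dock's +y. Axes as dock.
- gate (a joint): Travel of the gate along the dock's +y in m: 0 = fully shut over the bay, 0.08 = fully open (stops at both ends). It stays where it is left; about 1.5 N of friction. It starts 0 to 30 mm open.
- pack: The same power pack; origin at the centre of the broad face that is underneath at the start, 13 mm below pack_center. Axes as pack_center.
- phone: Bystander: a phone lying flat, 150 x 72 x 8 mm; origin under its centre, x along its length.
- mouse: Bystander: a rounded black computer mouse, 100 x 60 mm (x, y), 34 mm high; origin under its centre.
- egg_tray: Bystander: a white plastic tray 110 x 160 mm (x, y), 35 mm high with three brown eggs standing up to 61 mm; origin under its centre.
Things that resemble listed ones, but are neither listed nor needed, are in the scene too. What is shaped like the pack but pink is not meant.

How it is judged:
By the outcome, as a careful person would: the job done as asked, in the order asked, and still so for the second after the job is handed in, with the robot touching nothing.
It also fails if it takes over 72 s, if anything falls off the work surface, if the arm or the gripper's body presses on something with over 40 N, if the wrist force passes 120 N, or if a joint passes its speed limit or range.

### The arm

A 6-joint arm with a two-finger parallel gripper is mounted at the origin on the work surface. World frame = base frame: x ahead of the robot, y to its left, z up, the work surface at z = 0. Lengths are in m, angles in rad, forces in N, time in s.
With the tool pointing down it reaches from about 0.35 to 0.775 m from the base axis. Payload 5.5 kg.
Tool frame: the origin (TCP) lies between the finger pads; the fingertips stand 11 mm ahead of it and the grasp point (between the pads) lies 8 mm behind it (tips_ahead is the distance from the TCP to the fingertips, in m); z points along the fingers, y is the line along which they close (so a half turn about z gives the same grasp; the last joint's range is limited). The gripper opens to 85 mm and grips with 20 to 120 N. Pads are 22 mm wide; open, the fingers measure 114 mm over their backs; the gripper's body (76 mm by 85 mm) begins 54 mm behind the grasp point. The pads swing forward as they close: fully open they stand 13 mm farther back than shut.
Start: joints at [1.199, 0.313, 0.046, 1.304, 0, 1.431], TCP at [0.132, 0.56, 0.242] pointing down, gripper open.
Joint ranges: [-2.76, 2.76], [-0.86, 1.69], [-1.03, 1.26], [-2.2, 2.34], [-1.47, 1.5], [-3.14, 3.14]. Speed limits (rad/s): [2.57, 2.57, 3.14, 3.14, 3.14, 3.14].

### API

Orientations are given as a unit quaternion [w, x, y, z].
In Python, from workcell import * gives the robot as it stands. The module is installed in compiled form; this text tells all that it offers.
- The arm moves only by the tool jog_arm, never from a script. Its argument "moves" is a list of rows, each an object with "fingers": the closure, from 0 (fully open) to 1 (shut); "slide": the shift along the tool's x, y, z in mm, a list of three; "angular": the turn, a rotation vector about the tool's x, y, z in degrees, a list of three. A call has 1 to 10 rows; each row is the pose to reach, as a shift and turn from the pose commanded when the call began, along the tool's axes at that moment; what a row does not reach only later rows make up. A row lasts 1/12 s, in which the tool goes at most 41.7 mm and 7.16 degrees, less where a joint would pass 70% of its speed; a pose out of reach is approached as far as the arm can. A call with a gripper value outside its range is refused whole. The fingers move at their own pace and stop on an object; "squeeze" is the grip in N (left out, the last holds). Time passes only in rows, so rows that repeat a pose let the fingers close. It gives the time, the measured TCP pose, the force, the opening and the grip force at its end, in the units of the state.
- get_state(): the state, without advancing time (a new reading comes with each control period).
- read_camera(name): name is "scene" or "top"; returns a dict with "color" (480x640x3 uint8, red, green, blue), "fovy" (degrees; the focal length in pixels is half the picture's height over the tangent of half this angle, whatever the lens; pixels are square), "cx", "cy" (the principal point, pixels), "world_from_camera" (4x4, takes a point from camera to world coordinates). Camera axes: x right, y down, z forward; pixel columns grow to the right and rows downward; lengths in m; the calibration is good to about 2 mm. A picture is of the moment at which its call begins. There is no depth.
- hand_in(): hands the job in; it is judged then, once.
Trained networks look in a picture, given as the dict that the camera call returned (one of the last four; its "shot" number tells which), for a name from the list of things; names that differ only in an ending like _2 or _b are one class to them, and where a whole thing is asked for, a point or a joint stands for the part that bears it (a point fixed in the world has none). Each returns a list of dicts, best first, with "p" (0 to 1); they miss things now and then, are a little off and sometimes report something else, mostly with a low value. They report only what shows in the picture. A call takes as long as a camera call. They do not tell look-alikes from the thing itself.
- look_for(target, picture): "point" ([column, row] in pixels, amid what is visible of it).
- tip_of(target, picture): "point" ([column, row] in pixels: a listed point, or the origin of a listed thing).
The state is a dict: "clock": time; "joint_pos": joint angles; "qvel": joint speeds; "tau": joint torques, N m; "tcp_pos": TCP position; "orientation": TCP orientation; "wrist_force": force on the tool from outside, world axes, zero at the start; "ft_torque": the same for the moment, N m; "finger_gap": finger opening in m; "grip_force": force on a finger pad.
Only numpy, scipy, OpenCV 4.12 (cv2) and the standard library are available. Lean on these libraries where they do the work, as an engineer would, in place of code of your own. Each camera call takes 0.05 s, during which the arm holds its last target. There are 200 camera calls.

## Working session

There is one attempt and no reset: what is moved stays moved. The work goes in short steps, Python scripts to look and compute and a tool call to move; the robot and the scene stay as the last step left them, time stands still between calls to the robot, and variables do not carry over. Pictures are saved under pics/ and viewed, at most 10 in all, crops included, and the job is handed in when it is done.

Besides the shell and the picture viewer there is one more tool, called after "Emit:" as name([rows], argument=value, ...), one row to a line, values as JSON. jog_arm: Moves the arm, as the interface text tells. Its arguments: {"type":"object","properties":{"moves":{"type":"array","items":{"type":"object","properties":{"fingers":{"type":"number"},"slide":{"type":"array","items":{"type":"number"}},"angular":{"type":"array","items":{"type":"number"}}}}},"squeeze":{"type":"number"}},"required":["moves"]}

```bash
mkdir -p pics; cat > h.py <<'E'
from workcell import *
import numpy as np, cv2
from scipy.spatial.transform import Rotation as R
def ray(p,px):
    f=p["color"].shape[0]/2/np.tan(np.radians(p["fovy"])/2)
    T=np.array(p["world_from_camera"]); d=np.array([(px[0]-p["cx"])/f,(px[1]-p["cy"])/f,1.])
    return T[:3,3],T[:3,:3]@d
def at_z(p,px,z):
    o,d=ray(p,px); return o+d*(z-o[2])/d[2]
def proj(p,X):
    f=p["color"].shape[0]/2/np.tan(np.radians(p["fovy"])/2)
    T=np.array(p["world_from_camera"]); c=T[:3,:3].T@(np.array(X)-T[:3,3])
    return c[:2]/c[2]*f+[p["cx"],p["cy"]]
def tri(l):
    A=np.zeros((3,3));b=np.zeros(3)
    for p,px in l:
        o,d=ray(p,px);d=d/np.linalg.norm(d);M=np.eye(3)-np.outer(d,d);A+=M;b+=M@o
    return np.linalg.solve(A,b)
def save(p,n,crop=None,s=1):
    im=p["color"][:,:,::-1]
    if crop: im=im[crop[1]:crop[3],crop[0]:crop[2]]
    cv2.imwrite("pics/"+n,cv2.resize(im,None,fx=s,fy=s,interpolation=cv2.INTER_CUBIC))
def tcp():
    s=get_state(); q=s["orientation"]; return np.array(s["tcp_pos"]),R.from_quat([q[1],q[2],q[3],q[0]])
E
python3 - <<'E'
from h import *
np.set_printoptions(precision=4,suppress=True)
a=read_camera("scene");b=read_camera("top")
save(a,"s0.png");save(b,"t0.png")
for n in ["pack_center","pack_contacts","bay_floor","gate_fin","dock","phone","mouse","egg_tray"]:
    for k,p in (("s",a),("t",b)):
        print(n,k,[(np.round(d["point"],1).tolist(),round(d["p"],2)) for d in tip_of(n,p)[:4]])
print(a["world_from_camera"],b["world_from_camera"],a["fovy"],b["fovy"])
t,r=tcp();print(t,r.as_matrix())
E
```

```text
pack_center s [([195.3, 237.0], 0.96), ([327.6, 274.6], 0.93), ([368.9, 239.5], 0.77), ([429.5, 273.4], 0.59)]
pack_center t [([295.8, 346.7], 0.76), ([216.9, 314.0], 0.72), ([472.4, 275.7], 0.69), ([312.8, 268.1], 0.63)]
pack_contacts s [([348.2, 244.5], 0.95), ([215.4, 234.7], 0.88), ([438.4, 284.9], 0.74), ([314.1, 284.4], 0.59)]
pack_contacts t [([201.5, 296.9], 0.85), ([312.4, 330.7], 0.84), ([448.9, 280.4], 0.84), ([310.6, 242.9], 0.58)]
bay_floor s [([470.3, 331.5], 0.68)]
bay_floor t [([172.8, 247.4], 0.96), ([399.7, 349.7], 0.4)]
gate_fin s [([505.8, 282.0], 0.74)]
gate_fin t [([131.4, 236.4], 0.62), ([391.5, 152.7], 0.21)]
dock s [([467.9, 332.6], 0.59)]
dock t [([171.4, 249.1], 0.7)]
phone s [([284.9, 221.7], 0.65)]
phone t [([398.6, 351.6], 0.79)]
mouse s [([176.6, 333.7], 0.96)]
mouse t [([392.5, 152.1], 0.57)]
egg_tray s [([316.7, 407.3], 0.75)]
egg_tray t [([261.8, 136.6], 0.67), ([390.6, 149.5], 0.53)]
[[-0.3713  0.5037 -0.78    1.1194]
 [ 0.9284  0.2149 -0.3032  0.099 ]
 [ 0.0149 -0.8367 -0.5474  0.527 ]
 [ 0.      0.      0.      1.    ]] [[-0.0285 -0.9874  0.1558  0.3907]
 [-0.9996  0.0289  0.0002 -0.149 ]
 [-0.0047 -0.1557 -0.9878  0.9461]
 [ 0.      0.      0.      1.    ]] 55.204200595128626 51.3457255983484
[0.1321 0.5597 0.2423] [[-0.9732  0.2298  0.    ]
 [ 0.2298  0.9732  0.0001]
 [ 0.      0.0001 -1.    ]]
```

View pics/s0.png

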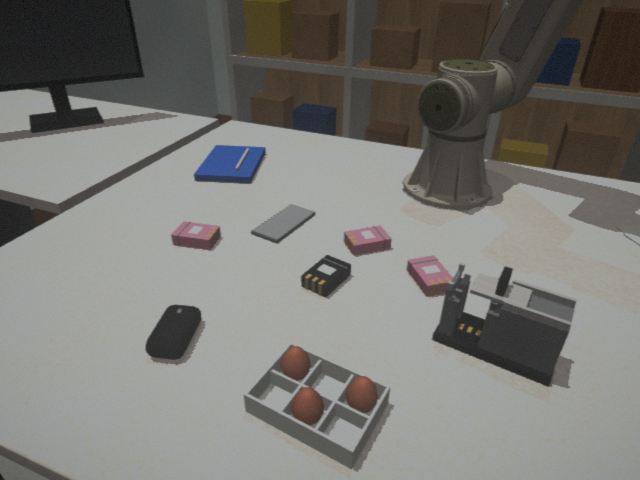

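View pics/t0.png

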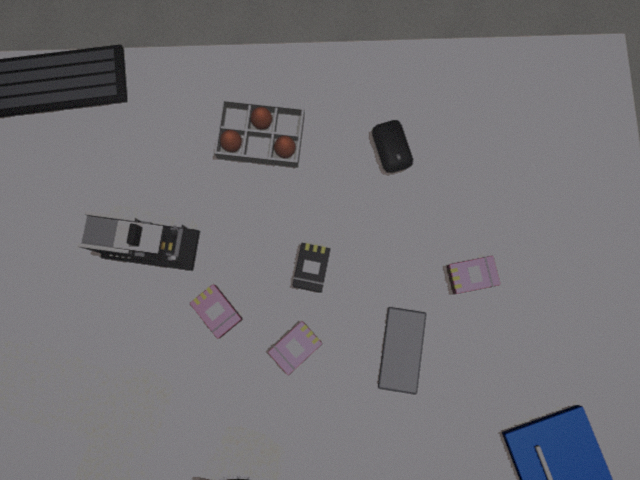

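The black pack is at top (312,268) and scene (327,275), with its brass strips at top (314,249), the end away from the robot. The look-alikes are pink, at top (216,312), (295,347) and (473,275). The dock is at top (140,243), with the fin at (134,235) and the exposed bay contacts at (168,245). I'll compute the positions and check a close crop.

```bash
python3 - <<'E'
from h import *
np.set_printoptions(precision=4,suppress=True)
a=read_camera("scene");b=read_camera("top")
c1=cv2.resize(b["color"][225:310,80:200,::-1],(600,425),interpolation=cv2.INTER_CUBIC)
c2=cv2.resize(b["color"][225:310,275:350,::-1],(375,425),interpolation=cv2.INTER_CUBIC)
im=np.hstack([c1,c2]);im=cv2.resize(im,(800,int(425*800/975)))
cv2.imwrite("pics/c0.png",np.clip(im*1.6,0,255).astype(np.uint8))
print("tri pack",tri([(a,(327.6,274.6)),(b,(312.8,268.1))]), tri([(a,(314.1,284.4)),(b,(313.5,248))]))
# pack outline: dark region on top cam
g=b["color"].max(2).copy(); m=np.zeros_like(g); m[235:300,285:340]=(g[235:300,285:340]<75)
m=cv2.morphologyEx(m,cv2.MORPH_CLOSE,np.ones((9,9)))
r=cv2.minAreaRect(cv2.findNonZero(m)); print(r)
for q in cv2.boxPoints(r): print(q,at_z(b,q,.026)[:2],at_z(b,q,0)[:2])
print("fin",tri([(a,(505.8,282)),(b,(131.4,236.4))]),at_z(b,(131.4,236.4),.125))
print("bay",tri([(a,(470.3,331.5)),(b,(172.8,247.4))]),at_z(b,(172.8,247.4),.015),at_z(a,(470.3,331.5),.015))
print("dock",at_z(b,(171.4,249.1),0),at_z(a,(467.9,332.6),0))
for n,pb in (("phone",(398.6,351.6)),("mouse",(392.5,152.1)),("egg",(261.8,136.6)),("pink1",(216,312)),("pink2",(295,347))): print(n,at_z(b,pb,0))
E
```

```text
tri pack [ 0.4805 -0.1458  0.0104] [ 0.5196 -0.1521  0.0134]
((310.5384521484375, 267.3077087402344), (29.809648513793945, 45.49894332885742), 11.309932708740234)
[291.4615 286.6924] [ 0.4468 -0.1083] [ 0.4484 -0.1071]
[300.3846 242.0769] [ 0.5292 -0.1267] [ 0.5331 -0.1261]
[329.6154 247.9231] [ 0.5166 -0.1808] [ 0.5202 -0.1817]
[320.6923 292.5385] [ 0.4346 -0.1616] [ 0.4358 -0.162 ]
fin [0.5328 0.1532 0.1214] [0.5321 0.1525 0.125 ]
bay [0.5285 0.1197 0.0071] [0.5277 0.1142 0.015 ] [0.5361 0.1224 0.015 ]
dock [0.5267 0.1211 0.    ] [0.5231 0.1198 0.    ]
phone [ 0.3229 -0.3027  0.    ]
mouse [ 0.707 -0.312  0.   ]
egg [ 0.7468 -0.0549  0.    ]
pink1 [0.4051 0.0355 0.    ]
pink2 [ 0.3367 -0.1112  0.    ]
```

View pics/c0.png

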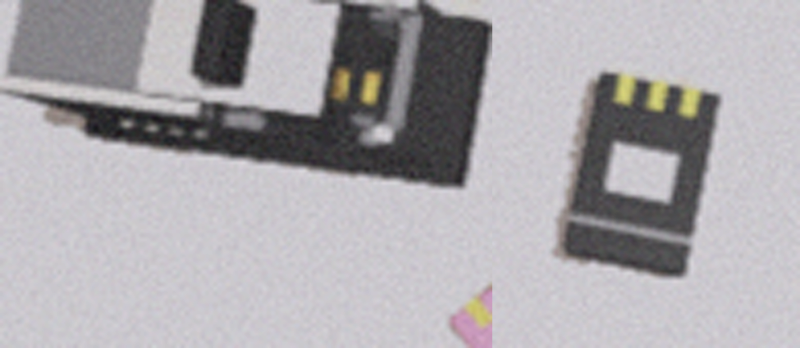

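The crop confirms the black pack: brass strips toward +x and the grey band near the robot. Its corners in top pixels are about (302,242.5), (330.6,248), (322,292) and (293.5,287). The dock's near-right base corner is at about (193,270). I'll look at the dock once more in both views to fit its yaw.

```bash
python3 - <<'E'
from h import *
a=read_camera("scene");b=read_camera("top")
c1=cv2.resize(b["color"][205:280,75:210,::-1],None,fx=5.9,fy=5.9,interpolation=cv2.INTER_CUBIC)[:,:796]
c2=cv2.resize(a["color"][258:382,425:585,::-1],None,fx=1.25*1.0,fy=1.25,interpolation=cv2.INTER_CUBIC)
cv2.imwrite("pics/c1.png",np.clip(c1*1.6,0,255).astype(np.uint8))
c2=cv2.resize(a["color"][258:382,425:585,::-1],None,fx=4.8,fy=4.8,interpolation=cv2.INTER_CUBIC)
cv2.imwrite("pics/c2.png",np.clip(c2*1.8,0,255).astype(np.uint8))
print(c1.shape,c2.shape)
E
```

```text
(442, 796, 3) (595, 768, 3)
```

View pics/c1.png

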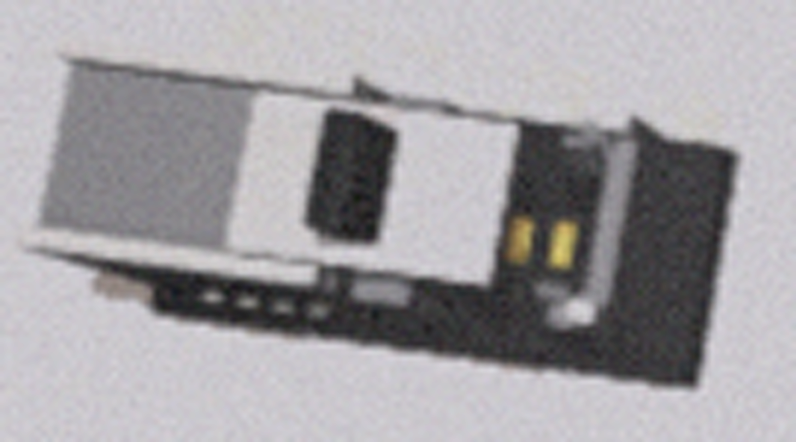

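View pics/c2.png

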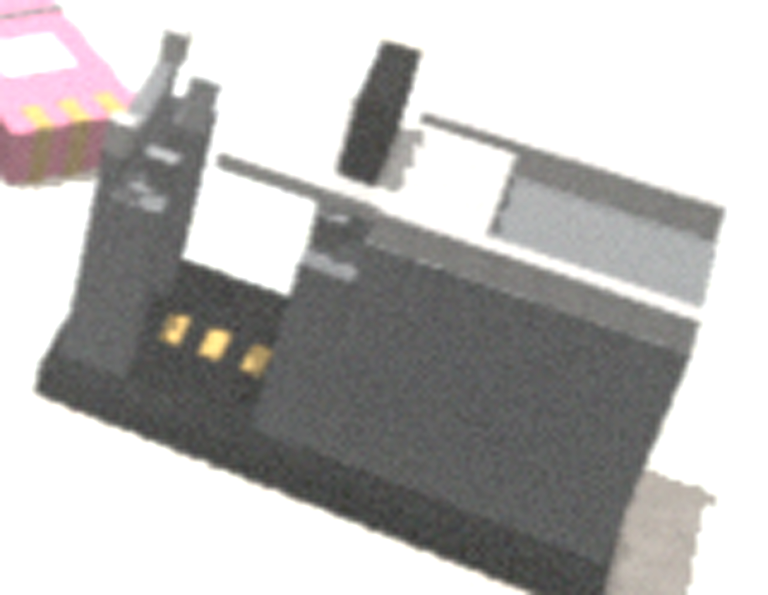

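The fin, gate plate edge and dock corners show clearly in both views: the base corner is at top crop (697,387) and the strip end at scene crop (697,320). Next I fit the dock pose, gate travel and pack pose.

```bash
cat >> h.py <<'E'
def place(q,pts):
    pts=np.array(pts,float);c,s=np.cos(q[2]),np.sin(q[2])
    return np.c_[q[0]+c*pts[:,0]-s*pts[:,1],q[1]+s*pts[:,0]+c*pts[:,1],pts[:,2]]
E
python3 - <<'E'
from h import *
from scipy.optimize import least_squares
np.set_printoptions(precision=4,suppress=True)
a=read_camera("scene");b=read_camera("top")
t=lambda x,y:(75+(x+.5)/5.9-.5,205+(y+.5)/5.9-.5)
s=lambda x,y:(425+(x+.5)/4.8-.5,258+(y+.5)/4.8-.5)
D=[(b,t(697,387),(-39,-47,0),0),(b,t(738,152),(39,-47,12),0),(b,t(65,57),(39,128,113),0),(b,t(25,247),(-39,128,113),0),
(a,s(38,393),(39,-47,0),0),(a,s(697,320),(39,128,113),0),(a,s(723,207),(-39,128,113),0),
(b,t(305,225),(-17,6,140),1),(b,t(327,108),(17,6,140),1),(b,t(378,243),(-17,-6,110),1),(a,s(340,170),(17,-6,110),1),(a,s(375,185),(17,6,110),1),(a,s(380,42),(-17,-6,140),1),(a,s(420,52),(-17,6,140),1)]
def f(q):
    return np.concatenate([proj(p,place(q,[(X[0]/1e3,X[1]/1e3+k*q[3],X[2]/1e3)])[0])-px for p,px,X,k in D])
r=least_squares(f,[.53,.12,0,.02],loss="soft_l1",f_scale=1);print("dock",r.x);print(f(r.x).reshape(-1,2).round(1).tolist())
C=[((302.05,242.5),(-42,28,26)),((330.6,248.2),(-42,-28,26)),((322.3,292.3),(42,-28,26)),((293.5,287.2),(42,28,26))]
# contact end is -x (far side, world +x): yaw ~ pi ; image-left = world +y = pack -y
C=[(px,(X[0],-X[1],X[2])) for px,X in C]
g=lambda q:np.concatenate([proj(b,place(q,[np.array(X)/1e3])[0])-px for px,X in C])
r=least_squares(g,[.48,-.146,3.0]);print("pack",r.x,g(r.x).round(1))
print(proj(a,[*r.x[:2],.026]))
E
```

```text
dock [ 0.5305  0.1169 -0.1569  0.0318]
[[1.8, 0.2], [0.1, -1.2], [-0.2, -8.1], [-2.6, 4.5], [-3.2, -0.6], [-0.2, 2.8], [1.3, -6.2], [-1.0, -0.2], [-0.9, -0.6], [0.2, 0.3], [-1.7, 0.3], [-0.4, -0.0], [0.2, -1.8], [0.4, -1.3]]
pack [ 0.4813 -0.1473  2.9261] [-0.5  0.   0.5 -0.2  0.6  0.3 -0.6 -0.2]
[325.3307 267.8068]
```

```bash
cat >> h.py <<'E'
def rot(az,tilt=0):
    "tool down with tool y at azimuth az deg (world); tilt deg about tool y applied after"
    y=np.array([np.cos(np.radians(az)),np.sin(np.radians(az)),0]);z=np.array([0,0,-1.]);x=np.cross(y,z)
    return R.from_matrix(np.c_[x,y,z])*R.from_rotvec([0,np.radians(tilt),0])
def jog(pos,Rt):
    t,r=tcp(); print("slide",np.round(r.inv().apply(np.array(pos)-t)*1e3,1).tolist(),"ang",np.round(np.degrees((r.inv()*Rt).as_rotvec()),1).tolist())
E
cat > fit.py <<'E'
from h import *
from scipy.optimize import least_squares
np.set_printoptions(precision=4,suppress=True)
a=read_camera("scene");b=read_camera("top")
t=lambda x,y:(75+(x+.5)/5.9-.5,205+(y+.5)/5.9-.5)
s=lambda x,y:(425+(x+.5)/4.8-.5,258+(y+.5)/4.8-.5)
D=[(b,t(697,387),(-39,-47,0),0),(b,t(738,152),(39,-47,12),0),(b,t(65,57),(1,128,113),2),(b,t(25,247),(-1,128,113),2),
(a,s(38,393),(39,-47,0),0),(a,s(697,320),(1,128,113),2),(a,s(723,207),(-1,128,113),2),
(b,t(305,225),(-17,6,140),1),(b,t(327,108),(17,6,140),1),(b,t(378,243),(-17,-6,110),1),(a,s(340,170),(17,-6,110),1),(a,s(375,185),(17,6,110),1),(a,s(380,42),(-17,-6,140),1),(a,s(420,52),(-17,6,140),1)]
def f(q):
    return np.concatenate([proj(p,place(q,[(X[0]*(q[4] if k==2 else 1e-3),X[1]/1e3+(k==1)*q[3],X[2]/1e3)])[0])-px for p,px,X,k in D])
r=least_squares(f,[.53,.12,0,.02,.03],loss="soft_l1",f_scale=1);print("dock",r.x);print(f(r.x).reshape(-1,2).round(1).tolist())
q=r.x;fin=place(q,[(0,q[3],.2)])[0];print(fin)
az=90+np.degrees(q[2]);jog(fin,rot(az))
E
python3 fit.py
```

```text
dock [ 0.5304  0.1167 -0.1592  0.032   0.0289]
[[1.8, 0.3], [0.2, -1.0], [-1.2, -2.4], [-1.3, -1.5], [-3.3, -0.7], [0.6, -1.8], [0.4, -2.3], [-1.1, -0.1], [-0.9, -0.6], [0.2, 0.3], [-1.7, 0.3], [-0.5, -0.0], [0.2, -1.8], [0.4, -1.3]]
[0.5354 0.1482 0.2   ]
slide [-487.1, -307.7, 42.3] ang [0.0, -0.0, -4.2]
```

Emit:
jog_arm([
  {"fingers": 0, "slide": [-240, -152, 20], "angular": [0, 0, -4.2]},
  {"fingers": 0.4, "slide": [-240, -152, 20], "angular": [0, 0, -4.2]},
  {"slide": [-487, -308, 25], "angular": [0, 0, -4.2]},
  {"slide": [-487, -308, 25], "angular": [0, 0, -4.2]},
  {"slide": [-487, -308, 25], "angular": [0, 0, -4.2]},
  {"slide": [-487, -308, 25], "angular": [0, 0, -4.2]},
  {"slide": [-487, -308, 25], "angular": [0, 0, -4.2]},
  {"slide": [-487, -308, 25], "angular": [0, 0, -4.2]},
  {"slide": [-487, -308, 25], "angular": [0, 0, -4.2]},
  {"slide": [-487, -308, 25], "angular": [0, 0, -4.2]},
])

```text
schema error: expected keys fingers, slide, angular
```

Emit:
jog_arm([
  {"fingers": 0.4, "slide": [-487, -308, 25], "angular": [0, 0, -4.2]},
  {"fingers": 0.4, "slide": [-487, -308, 25], "angular": [0, 0, -4.2]},
  {"fingers": 0.4, "slide": [-487, -308, 25], "angular": [0, 0, -4.2]},
  {"fingers": 0.4, "slide": [-487, -308, 25], "angular": [0, 0, -4.2]},
  {"fingers": 0.4, "slide": [-487, -308, 25], "angular": [0, 0, -4.2]},
  {"fingers": 0.4, "slide": [-487, -308, 25], "angular": [0, 0, -4.2]},
  {"fingers": 0.4, "slide": [-487, -308, 25], "angular": [0, 0, -4.2]},
  {"fingers": 0.4, "slide": [-487, -308, 25], "angular": [0, 0, -4.2]},
  {"fingers": 0.4, "slide": [-487, -308, 25], "angular": [0, 0, -4.2]},
  {"fingers": 0.4, "slide": [-487, -308, 25], "angular": [0, 0, -4.2]},
])

```text
clock: 2.13
tcp_pos: [0.4245, 0.2606, 0.2245]
orientation: [0.0, 0.079, 0.997, 0.0]
wrist_force: [1.2, 1.3, 0.5]
finger_gap: 0.051
grip_force: 0.0
```

Emit:
jog_arm([
  {"fingers": 0.4, "slide": [0, 0, 0], "angular": [0, 0, 0]},
])

```text
clock: 2.22
tcp_pos: [0.4283, 0.2576, 0.224]
orientation: [0.001, 0.083, 0.997, -0.001]
wrist_force: [0.2, 1.4, 0.3]
finger_gap: 0.0511
grip_force: 0.0
```

Emit:
jog_arm([
  {"fingers": 0.4, "slide": [-41, -30, 0], "angular": [0, 0, 0]},
  {"fingers": 0.4, "slide": [-82, -60, 0], "angular": [0, 0, 0]},
  {"fingers": 0.4, "slide": [-123, -91, 10], "angular": [0, 0, 0]},
  {"fingers": 0.4, "slide": [-123, -91, 20], "angular": [0, 0, 0]},
  {"fingers": 0.4, "slide": [-123, -91, 50], "angular": [0, 0, 0]},
  {"fingers": 0.4, "slide": [-123, -91, 50], "angular": [0, 0, 0]},
  {"fingers": 0.4, "slide": [-123, -91, 50], "angular": [0, 0, 0]},
])

```text
clock: 2.8
tcp_pos: [0.5289, 0.1527, 0.1728]
orientation: [-0.002, 0.08, 0.997, -0.0]
wrist_force: [0.4, 0.5, 0.7]
finger_gap: 0.0515
grip_force: 0.0
```

```bash
python3 - <<'E'
from h import *
np.set_printoptions(precision=4,suppress=True)
t,r=tcp();print(t,r.as_matrix())
jog([.5354,.1482,.127],rot(80.9))
b=read_camera("top");save(b,"t1.png",(75,190,210,280),5.9)
E
```

```text
[0.5289 0.1527 0.1728] [[-0.9873  0.1586 -0.0047]
 [ 0.1586  0.9873 -0.0003]
 [ 0.0046 -0.0011 -1.    ]]
slide [-7.3, -3.3, 45.8] ang [-0.1, -0.3, -0.0]
```

View pics/t1.png

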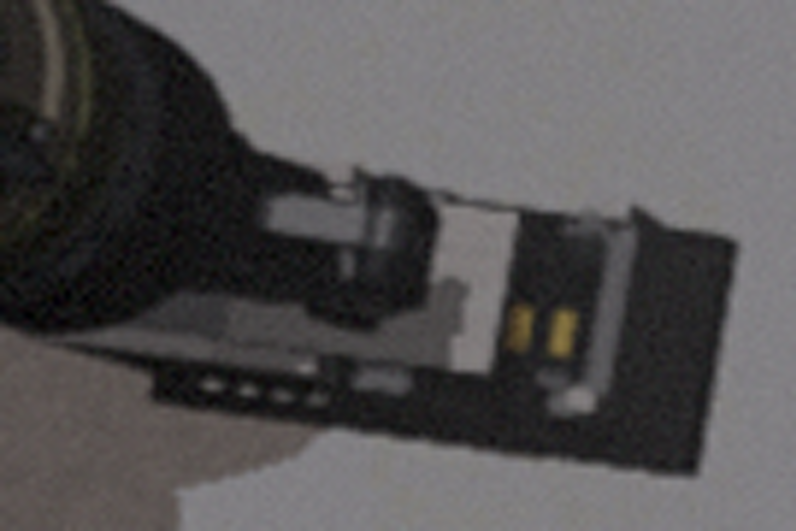

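The picture shows the gripper hovering over the gate, with the right finger right of the fin near crop (400,250) and the plate edge still at (505,290). I descend and take the fin.

Emit:
jog_arm([
  {"fingers": 0.4, "slide": [-3, 0, 20], "angular": [0, 0, 0]},
  {"fingers": 0.4, "slide": [-3, 0, 38], "angular": [0, 0, 0]},
  {"fingers": 0.4, "slide": [-3, 0, 46], "angular": [0, 0, 0]},
  {"fingers": 0.4, "slide": [-3, 0, 46], "angular": [0, 0, 0]},
  {"fingers": 1, "slide": [-3, 0, 46], "angular": [0, 0, 0]},
  {"fingers": 1, "slide": [-3, 0, 46], "angular": [0, 0, 0]},
  {"fingers": 1, "slide": [-3, 0, 46], "angular": [0, 0, 0]},
  {"fingers": 1, "slide": [-3, 0, 46], "angular": [0, 0, 0]},
], squeeze=20)

```text
clock: 3.52
tcp_pos: [0.5342, 0.1527, 0.1298]
orientation: [0.001, 0.079, 0.997, 0.0]
wrist_force: [-1.4, -0.6, 5.3]
finger_gap: 0.0113
grip_force: 24.0
```

Emit:
jog_arm([
  {"fingers": 1, "slide": [0, 10, 0], "angular": [0, 0, 0]},
  {"fingers": 1, "slide": [0, 20, 0], "angular": [0, 0, 0]},
  {"fingers": 1, "slide": [0, 30, 0], "angular": [0, 0, 0]},
  {"fingers": 1, "slide": [0, 40, 0], "angular": [0, 0, 0]},
  {"fingers": 1, "slide": [0, 45, 0], "angular": [0, 0, 0]},
  {"fingers": 1, "slide": [0, 48, 0], "angular": [0, 0, 0]},
  {"fingers": 1, "slide": [0, 51, 0], "angular": [0, 0, 0]},
  {"fingers": 1, "slide": [0, 53, 0], "angular": [0, 0, 0]},
  {"fingers": 1, "slide": [0, 53, 0], "angular": [0, 0, 0]},
])

```text
clock: 4.27
tcp_pos: [0.5422, 0.2008, 0.1298]
orientation: [0.001, 0.081, 0.997, -0.005]
wrist_force: [-2.3, -15.6, 9.7]
finger_gap: 0.0117
grip_force: 24.6
```

Emit:
jog_arm([
  {"fingers": 0.3, "slide": [0, -3, 0], "angular": [0, 0, 0]},
  {"fingers": 0.3, "slide": [0, -3, 0], "angular": [0, 0, 0]},
  {"fingers": 0, "slide": [0, -3, -5], "angular": [0, 0, 0]},
  {"fingers": 0, "slide": [0, -3, -40], "angular": [0, 0, 0]},
  {"fingers": 0, "slide": [0, -3, -60], "angular": [0, 0, 0]},
  {"fingers": 0, "slide": [0, -3, -60], "angular": [0, 0, 0]},
])

```text
clock: 4.77
tcp_pos: [0.5439, 0.203, 0.1934]
orientation: [0.004, 0.079, 0.997, 0.001]
wrist_force: [1.4, 0.5, 1.2]
finger_gap: 0.0822
grip_force: 0.0
```

```bash
python3 - <<'E'
from h import *
a=read_camera("scene");b=read_camera("top")
for p in(a,b):
  for n in("pack_center","gate_fin","bay_floor"): print(n,[(np.round(d["point"],1).tolist(),round(d["p"],2)) for d in tip_of(n,p)[:4]])
print(tcp()[0]); jog([.457,-.141,.1],rot(77.6)); print(get_state()["joint_pos"])
E
```

```text
pack_center [([323.5, 273.9], 0.67), ([426.3, 274.8], 0.63), ([366.6, 241.5], 0.61), ([197.2, 237.5], 0.61)]
gate_fin [([541.5, 292.6], 0.98)]
bay_floor [([470.2, 330.6], 0.69)]
pack_center [([470.4, 275.8], 0.92), ([310.7, 267.0], 0.88), ([173.8, 248.4], 0.74), ([215.2, 311.4], 0.7)]
gate_fin [([103.1, 229.9], 0.71)]
bay_floor [([172.3, 245.3], 0.72), ([312.4, 267.8], 0.58)]
[0.5406963  0.20181891 0.18714367]
slide [28.4, -351.7, 87.4] ang [-0.0, -0.1, 3.3]
[ 2.18125564e-01  3.39743011e-01 -5.26526753e-02  1.18041936e+00
  1.04082462e-04  3.76569847e-01]
```

Emit:
jog_arm([
  {"fingers": 0, "slide": [3, -40, 0], "angular": [0, 0, 1]},
  {"fingers": 0, "slide": [6, -80, 0], "angular": [0, 0, 2]},
  {"fingers": 0, "slide": [9, -120, 0], "angular": [0, 0, 3.3]},
  {"fingers": 0, "slide": [13, -160, 0], "angular": [0, 0, 3.3]},
  {"fingers": 0, "slide": [16, -200, 0], "angular": [0, 0, 3.3]},
  {"fingers": 0, "slide": [19, -240, 20], "angular": [0, 0, 3.3]},
  {"fingers": 0, "slide": [23, -280, 40], "angular": [0, 0, 3.3]},
  {"fingers": 0, "slide": [26, -320, 60], "angular": [0, 0, 3.3]},
  {"fingers": 0, "slide": [28, -352, 87], "angular": [0, 0, 3.3]},
  {"fingers": 0, "slide": [28, -352, 100], "angular": [0, 0, 3.3]},
])

```text
clock: 6.0
tcp_pos: [0.4569, -0.1451, 0.0866]
orientation: [-0.0, 0.11, 0.994, -0.001]
wrist_force: [-0.3, 0.5, -0.5]
finger_gap: 0.0854
grip_force: 0.0
```

Emit:
jog_arm([
  {"fingers": 0, "slide": [0, 0, 0], "angular": [0, 0, 0]},
])

```text
clock: 6.08
tcp_pos: [0.4549, -0.1422, 0.0845]
orientation: [-0.003, 0.11, 0.994, 0.001]
wrist_force: [-1.3, -0.1, -0.1]
finger_gap: 0.0852
grip_force: 0.0
```

```bash
python3 - <<'E'
from h import *
print(tcp()[0]); jog([.457,-.142,.012],rot(77.6)); print(np.round(get_state()["joint_pos"],2))
E
```

```text
[ 0.45485298 -0.14224832  0.08445776]
slide [-2.5, 0.6, 72.4] ang [0.1, -0.4, -0.2]
[-0.47  0.24 -0.46  0.87 -0.   -0.25]
```

Emit:
jog_arm([
  {"fingers": 0, "slide": [-2, 0, 30], "angular": [0, 0, 0]},
  {"fingers": 0, "slide": [-2, 0, 58], "angular": [0, 0, 0]},
  {"fingers": 0, "slide": [-2, 0, 72], "angular": [0, 0, 0]},
  {"fingers": 0, "slide": [-2, 0, 72], "angular": [0, 0, 0]},
  {"fingers": 1, "slide": [-2, 0, 72], "angular": [0, 0, 0]},
  {"fingers": 1, "slide": [-2, 0, 72], "angular": [0, 0, 0]},
  {"fingers": 1, "slide": [-2, 0, 72], "angular": [0, 0, 0]},
  {"fingers": 1, "slide": [-2, 0, 72], "angular": [0, 0, 0]},
], squeeze=60)

```text
clock: 6.75
tcp_pos: [0.4617, -0.1416, 0.0182]
orientation: [0.002, 0.107, 0.994, 0.0]
wrist_force: [-1.1, 2.7, 5.7]
finger_gap: 0.0547
grip_force: 64.4
```

```bash
python3 - <<'E'
from h import *
s=get_state();print(np.round(s["tcp_pos"],4),s["finger_gap"],s["grip_force"],s["orientation"])
E
```

```text
[ 0.4617 -0.1416  0.0182] 0.05465314825390107 64.41500186920166 [1.66899931e-03 1.07370220e-01 9.94217708e-01 1.07345107e-05]
```

Emit:
jog_arm([
  {"fingers": 0, "slide": [0, 0, 0], "angular": [0, 0, 0]},
  {"fingers": 0, "slide": [0, 0, 0], "angular": [0, 0, 0]},
  {"fingers": 0, "slide": [0, 0, -30], "angular": [0, 0, 0]},
  {"fingers": 0, "slide": [-2, 0, -55], "angular": [0, 0, 7]},
  {"fingers": 0, "slide": [-2, 0, -55], "angular": [0, 0, 14]},
  {"fingers": 0, "slide": [-2, 0, -55], "angular": [0, 0, 21]},
  {"fingers": 0, "slide": [-2, 0, -55], "angular": [0, 0, 28]},
  {"fingers": 0, "slide": [-2, 0, -55], "angular": [0, 0, 35]},
  {"fingers": 0, "slide": [-2, 0, -55], "angular": [0, 0, 42]},
  {"fingers": 0, "slide": [-2, 0, -55], "angular": [0, 0, 49]},
])

```text
clock: 7.58
tcp_pos: [0.4622, -0.1423, 0.0716]
orientation: [0.0, 0.513, 0.858, -0.0]
wrist_force: [-0.3, 0.4, 0.2]
finger_gap: 0.0854
grip_force: 0.0
```

Emit:
jog_arm([
  {"fingers": 0, "slide": [0, 0, 0], "angular": [0, 0, 7]},
  {"fingers": 0, "slide": [0, 0, 0], "angular": [0, 0, 14]},
  {"fingers": 0, "slide": [0, 0, 0], "angular": [0, 0, 21]},
  {"fingers": 0, "slide": [0, 0, 0], "angular": [0, 0, 28]},
  {"fingers": 0, "slide": [0, 0, 0], "angular": [0, 0, 35]},
  {"fingers": 0, "slide": [0, 0, 0], "angular": [0, 0, 42]},
  {"fingers": 0, "slide": [0, 0, 0], "angular": [0, 0, 49]},
  {"fingers": 0, "slide": [0, 0, 0], "angular": [0, 0, 56]},
  {"fingers": 0, "slide": [0, 0, 0], "angular": [0, 0, 63]},
  {"fingers": 0, "slide": [0, 0, 0], "angular": [0, 0, 70]},
])

```text
clock: 8.42
tcp_pos: [0.4622, -0.1423, 0.0716]
orientation: [0.0, 0.913, 0.409, 0.0]
wrist_force: [0.7, -0.3, 0.4]
finger_gap: 0.0854
grip_force: 0.0
```

Emit:
jog_arm([
  {"fingers": 0, "slide": [0, 0, 0], "angular": [0, 0, 7]},
  {"fingers": 0, "slide": [0, 0, 0], "angular": [0, 0, 14]},
  {"fingers": 0, "slide": [0, 0, 0], "angular": [0, 0, 21]},
  {"fingers": 0, "slide": [0, 0, 0], "angular": [0, 0, 28]},
  {"fingers": 0, "slide": [0, 0, 0], "angular": [0, 0, 35]},
  {"fingers": 0, "slide": [0, 0, 0], "angular": [0, 0, 42]},
  {"fingers": 0, "slide": [0, 0, 0], "angular": [0, 0, 49]},
  {"fingers": 0, "slide": [0, 0, 0], "angular": [0, 0, 56]},
  {"fingers": 0, "slide": [0, 0, 0], "angular": [0, 0, 61]},
  {"fingers": 0, "slide": [0, 0, 0], "angular": [0, 0, 61]},
])

```text
clock: 9.25
tcp_pos: [0.4622, -0.1423, 0.0716]
orientation: [0.0, 0.994, -0.109, 0.0]
wrist_force: [0.5, 0.2, 0.7]
finger_gap: 0.0857
grip_force: 0.0
```

```bash
python3 - <<'E'
from h import *
np.set_printoptions(precision=4,suppress=True)
from scipy.optimize import least_squares
print(tcp()[0]); jog([.457,-.142,.012],rot(77.6-180)); print(np.round(get_state()["joint_pos"],3))
a=read_camera("scene");b=read_camera("top")
for p in(a,b):
  for n in("pack_center","pack_contacts"): print(n,[(np.round(d["point"],1).tolist(),round(d["p"],2)) for d in tip_of(n,p)[:4]])
E
```

```text
[ 0.4622 -0.1423  0.0716]
slide [-5.2, 0.8, 59.6] ang [0.0, -0.0, -0.1]
[-0.465  0.264 -0.469  0.838 -0.     2.895]
pack_center [([196.7, 237.3], 0.97), ([367.8, 239.3], 0.92), ([324.5, 273.5], 0.78), ([431.0, 277.4], 0.64)]
pack_contacts [([436.1, 286.4], 0.96), ([314.2, 285.0], 0.82), ([347.4, 241.4], 0.71), ([217.6, 235.4], 0.59)]
pack_center [([473.6, 277.3], 0.96)]
pack_contacts [([451.0, 281.5], 0.83)]
```

Emit:
jog_arm([
  {"fingers": 0, "slide": [-4, 1, 30], "angular": [0, 0, 0]},
  {"fingers": 0, "slide": [-4, 1, 50], "angular": [0, 0, 0]},
  {"fingers": 0, "slide": [-4, 1, 60], "angular": [0, 0, 0]},
  {"fingers": 0, "slide": [-4, 1, 60], "angular": [0, 0, 0]},
  {"fingers": 1, "slide": [-4, 1, 60], "angular": [0, 0, 0]},
  {"fingers": 1, "slide": [-4, 1, 60], "angular": [0, 0, 0]},
  {"fingers": 1, "slide": [-4, 1, 60], "angular": [0, 0, 0]},
  {"fingers": 1, "slide": [-4, 1, 60], "angular": [0, 0, 0]},
  {"fingers": 1, "slide": [-4, 1, 20], "angular": [0, 0, 0]},
  {"fingers": 1, "slide": [-4, 1, -20], "angular": [0, 0, 0]},
], squeeze=60)

```text
clock: 10.38
tcp_pos: [0.4554, -0.141, 0.0903]
orientation: [-0.001, 0.994, -0.108, -0.003]
wrist_force: [1.5, -1.0, -2.7]
finger_gap: 0.0549
grip_force: 66.6
```

Emit:
jog_arm([
  {"fingers": 1, "slide": [0, 0, -40], "angular": [0, 0, 0]},
  {"fingers": 1, "slide": [0, 0, -80], "angular": [0, 0, 0]},
  {"fingers": 1, "slide": [0, 0, -100], "angular": [0, 0, 0]},
  {"fingers": 1, "slide": [0, 0, -100], "angular": [0, 0, 0]},
  {"fingers": 1, "slide": [0, 0, -100], "angular": [0, 0, 0]},
])

```text
clock: 10.8
tcp_pos: [0.4586, -0.1426, 0.1925]
orientation: [0.001, 0.994, -0.108, 0.002]
wrist_force: [0.0, 0.4, -3.7]
finger_gap: 0.0548
grip_force: 66.7
```

```bash
python3 - <<'E'
from h import *
np.set_printoptions(precision=4,suppress=True)
s=get_state();print(tcp()[0],s["finger_gap"],s["wrist_force"],s["ft_torque"],np.round(s["joint_pos"],3))
jog([.43,.36,.20],rot(-58)); 
E
```

```text
[ 0.4586 -0.1426  0.1925] 0.05480552767927014 [ 0.0346  0.405  -3.6701] [ 0.0053  0.1492 -0.021 ] [-0.469  0.151 -0.288  1.129 -0.     2.889]
slide [-135.6, -484.8, -8.4] ang [0.1, -0.2, -44.4]
```

Emit:
jog_arm([
  {"fingers": 1, "slide": [-6, -24, -15], "angular": [0, 0, -7]},
  {"fingers": 1, "slide": [-13, -48, -30], "angular": [0, 0, -14]},
  {"fingers": 1, "slide": [-19, -73, -45], "angular": [0, 0, -21]},
  {"fingers": 1, "slide": [-25, -97, -50], "angular": [0, 0, -28]},
  {"fingers": 1, "slide": [-32, -121, -50], "angular": [0, 0, -35]},
  {"fingers": 1, "slide": [-38, -145, -50], "angular": [0, 0, -42]},
  {"fingers": 1, "slide": [-44, -170, -50], "angular": [0, 0, -49]},
  {"fingers": 1, "slide": [-51, -194, -50], "angular": [0, 0, -56]},
  {"fingers": 1, "slide": [-57, -218, -50], "angular": [0, 0, -63]},
  {"fingers": 1, "slide": [-63, -242, -50], "angular": [0, 0, -70]},
])

```text
clock: 11.63
tcp_pos: [0.4466, 0.1087, 0.2387]
orientation: [-0.001, 0.875, 0.485, -0.002]
wrist_force: [0.9, 0.4, -3.7]
finger_gap: 0.0547
grip_force: 66.6
```

```bash
python3 - <<'E'
from h import *
print(tcp()[0],np.round(get_state()["joint_pos"],3));jog([.43,.36,.24],rot(37)) 
E
```

```text
[0.44658757 0.10870006 0.23868205] [ 0.064  0.095 -0.237  1.243 -0.     2.194]
slide [204.2, -147.4, -1.3] ang [-0.3, 0.0, -69.0]
```

Emit:
jog_arm([
  {"fingers": 1, "slide": [20, -15, 0], "angular": [0, 0, -7]},
  {"fingers": 1, "slide": [41, -29, 0], "angular": [0, 0, -14]},
  {"fingers": 1, "slide": [61, -44, 0], "angular": [0, 0, -21]},
  {"fingers": 1, "slide": [82, -59, 0], "angular": [0, 0, -28]},
  {"fingers": 1, "slide": [102, -74, 0], "angular": [0, 0, -35]},
  {"fingers": 1, "slide": [122, -88, 0], "angular": [0, 0, -42]},
  {"fingers": 1, "slide": [143, -103, 0], "angular": [0, 0, -49]},
  {"fingers": 1, "slide": [163, -118, 0], "angular": [0, 0, -56]},
  {"fingers": 1, "slide": [184, -133, 0], "angular": [0, 0, -63]},
  {"fingers": 1, "slide": [204, -147, 0], "angular": [0, 0, -70]},
])

```text
clock: 12.47
tcp_pos: [0.432, 0.3593, 0.2383]
orientation: [-0.001, 0.438, 0.899, -0.002]
wrist_force: [0.2, 0.2, -3.0]
finger_gap: 0.055
grip_force: 66.6
```

Emit:
jog_arm([
  {"fingers": 1, "slide": [0, 0, 0], "angular": [0, 0, -7]},
  {"fingers": 1, "slide": [0, 0, 0], "angular": [0, 0, -14]},
  {"fingers": 1, "slide": [0, 0, 0], "angular": [0, 0, -21]},
  {"fingers": 1, "slide": [0, 0, 0], "angular": [0, 0, -28]},
  {"fingers": 1, "slide": [0, 0, 0], "angular": [0, 0, -35]},
  {"fingers": 1, "slide": [0, 0, 0], "angular": [0, 0, -42]},
  {"fingers": 1, "slide": [0, 0, 0], "angular": [0, 0, -49]},
  {"fingers": 1, "slide": [0, 0, 0], "angular": [0, 0, -56]},
  {"fingers": 1, "slide": [0, 0, 0], "angular": [0, 0, -63]},
  {"fingers": 1, "slide": [0, 0, 0], "angular": [0, 0, -70]},
])

```text
clock: 13.3
tcp_pos: [0.4323, 0.3579, 0.2382]
orientation: [-0.002, -0.156, 0.988, -0.001]
wrist_force: [0.4, -0.4, -4.0]
finger_gap: 0.0552
grip_force: 66.6
```

```bash
python3 - <<'E'
from h import *
np.set_printoptions(precision=4,suppress=True)
t,r=tcp();print(t,np.round(get_state()["joint_pos"],3));print(r.as_matrix())
E
```

```text
[0.4323 0.3579 0.2382] [ 0.549  0.291  0.006  1.29  -0.     0.235]
[[-0.9512 -0.3085 -0.0041]
 [-0.3085  0.9512 -0.0026]
 [ 0.0047 -0.0012 -1.    ]]
```

Emit:
jog_arm([
  {"fingers": 1, "slide": [0, 0, 0], "angular": [0, 0, -7]},
  {"fingers": 1, "slide": [0, 0, 0], "angular": [0, 0, -13.4]},
  {"fingers": 1, "slide": [0, 0, 0], "angular": [0, 0, -13.4]},
])

```text
clock: 13.55
tcp_pos: [0.4324, 0.358, 0.2384]
orientation: [-0.002, -0.269, 0.963, -0.001]
wrist_force: [0.7, 0.5, -4.0]
finger_gap: 0.0548
grip_force: 66.6
```

Emit:
jog_arm([
  {"fingers": 1, "slide": [0, 0, 0], "angular": [0, -7, 0]},
  {"fingers": 1, "slide": [0, 0, 0], "angular": [0, -14, 0]},
  {"fingers": 1, "slide": [0, 0, 0], "angular": [0, -21, 0]},
  {"fingers": 1, "slide": [0, 0, 0], "angular": [0, -28, 0]},
  {"fingers": 1, "slide": [0, 0, 0], "angular": [0, -35, 0]},
  {"fingers": 1, "slide": [0, 0, 0], "angular": [0, -42, 0]},
  {"fingers": 1, "slide": [0, 0, 0], "angular": [0, -49, 0]},
  {"fingers": 1, "slide": [0, 0, 0], "angular": [0, -56, 0]},
  {"fingers": 1, "slide": [0, 0, 0], "angular": [0, -63, 0]},
  {"fingers": 1, "slide": [0, 0, 0], "angular": [0, -70, 0]},
])

```text
clock: 14.38
tcp_pos: [0.4587, 0.3857, 0.2851]
orientation: [0.505, -0.223, 0.823, 0.137]
wrist_force: [0.6, 0.0, -1.2]
finger_gap: 0.0547
grip_force: 66.9
```

Emit:
jog_arm([
  {"fingers": 1, "slide": [0, 0, 0], "angular": [0, -7, 0]},
  {"fingers": 1, "slide": [0, 0, 0], "angular": [0, -14, 0]},
  {"fingers": 1, "slide": [0, 0, 0], "angular": [0, -20, 0]},
  {"fingers": 1, "slide": [0, 0, 0], "angular": [0, -20, 0]},
  {"fingers": 1, "slide": [0, 0, 0], "angular": [0, -20, 0]},
])

```text
clock: 14.8
tcp_pos: [0.515, 0.4548, 0.346]
orientation: [0.621, -0.198, 0.74, 0.165]
wrist_force: [-0.2, -0.0, -3.4]
finger_gap: 0.0548
grip_force: 67.0
```

```bash
python3 - <<'E'
from h import *
np.set_printoptions(precision=4,suppress=True)
t,r=tcp();print(t,np.round(get_state()["joint_pos"],3));print(r.as_matrix())
a=read_camera("scene");b=read_camera("top")
u=proj(a,t);v=proj(b,t);print(u,v)
def crop(p,c):
    x=int(np.clip(c[0]-80,0,480));y=int(np.clip(c[1]-90,0,300));return cv2.resize(p["color"][y:y+180,x:x+160,::-1],None,fx=2.5,fy=2.5)
cv2.imwrite("pics/p1.png",np.clip(np.hstack([crop(a,u),crop(b,v)])*1.5,0,255).astype(np.uint8))
for p in(a,b):
  for n in("pack_center","pack_contacts"): print(n,[(np.round(d["point"],1).tolist(),round(d["p"],2)) for d in tip_of(n,p)])
E
```

```text
[0.515  0.4548 0.346 ] [ 0.667  0.035 -1.027 -0.886 -0.144  0.023]
[[-0.149  -0.4984  0.8541]
 [-0.0887  0.867   0.4904]
 [-0.9849 -0.0027 -0.1733]]
[872.5878 167.5364] [-180.6142  228.5629]
pack_center [([367.0, 240.8], 0.91), ([428.9, 277.8], 0.89), ([193.3, 236.3], 0.56)]
pack_contacts [([347.1, 244.9], 0.74), ([439.2, 286.8], 0.71), ([215.0, 238.0], 0.7)]
pack_center [([216.3, 311.9], 0.89), ([475.8, 276.6], 0.74), ([295.7, 344.7], 0.72)]
pack_contacts [([450.4, 280.7], 0.84), ([204.2, 294.3], 0.7), ([313.9, 334.0], 0.62)]
```

View pics/p1.png

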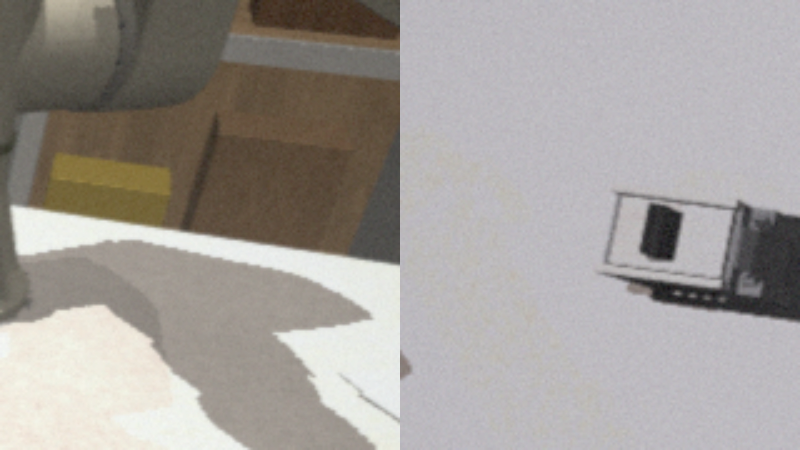

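The crops show only the dock, with the gate plate now fully over the box (top crop (660,235), so it is open). The arm ran into the joint 3 limit and got pushed outward. I'll fit the arm's planar kinematics from the logged poses to find where a level tool is reachable low down.

```bash
cat > kin.py <<'E'
import numpy as np
from scipy.optimize import least_squares
D=[(1.199,.313,.046,1.304,.132,.56,.242),(.2181,.3397,-.0527,1.1804,.5407,.2018,.1871),(-.465,.264,-.469,.838,.4622,-.1423,.0716),(-.469,.151,-.288,1.129,.4586,-.1426,.1925),(.064,.095,-.237,1.243,.4466,.1087,.2387),(.549,.291,.006,1.29,.4323,.3579,.2382),(.667,.035,-1.027,-.886,.515,.4548,.346)]
D=np.array(D);c,s=np.cos(D[:,0]),np.sin(D[:,0])
rho=c*D[:,4]+s*D[:,5];lat=-s*D[:,4]+c*D[:,5]
def fk(p,j2,j3,j4):
    L1,al,L2,be,L3,h=p;f=j2-j3+be;t=j2-j3+j4
    return L1*np.sin(j2+al)+L2*np.cos(f)+L3*np.cos(t), h+L1*np.cos(j2+al)-L2*np.sin(f)-L3*np.sin(t)
def res(p):
    r,z=fk(p,D[:,1],D[:,2],D[:,3]);return np.r_[r-rho,z-D[:,6]]
P=least_squares(res,[.3,0,.3,0,.2,.2],x_scale=.1).x
def ik(r,z,t):
    f=lambda q:np.r_[np.array(fk(P,q[0],q[1],t-q[0]+q[1]))-[r,z]]
    out=[]
    for g in([.3,-.4],[.8,.2],[1,-.8],[0,-.5]):
        q=least_squares(f,g,bounds=([-.86,-1.03],[1.69,1.26]))
        out.append((q.cost**.5,*q.x,t-q.x[0]+q.x[1]))
    return min(out)
if __name__=="__main__":
    np.set_printoptions(precision=3,suppress=True)
    print(P,lat,np.abs(res(P)*1e3).round(1))
    for t in (0,15,30,45,60,75):
        for z in (.07,.12,.2):
            print(t,z,[(r,round(o[0]*1e3),*np.round(o[1:],2)) for r in(.5,.6,.7,.75,.8,.9) for o in [ik(r,z,np.radians(t))] if o[0]<.003])
E
python3 kin.py
```

```text
[ 0.52   0.003  0.412 -0.13   0.427  0.231] [0.08  0.08  0.08  0.08  0.08  0.08  0.039] [0.1 0.2 0.5 0.2 0.1 0.4 0.2 0.1 0.2 0.4 0.1 0.2 0.1 0.3]
0 0.07 [(0.75, 0, np.float64(1.12), np.float64(-0.94), np.float64(-2.07)), (0.8, 0, np.float64(1.09), np.float64(-0.83), np.float64(-1.92)), (0.9, 0, np.float64(1.07), np.float64(-0.6), np.float64(-1.66))]
0 0.12 [(0.75, 0, np.float64(0.99), np.float64(-0.99), np.float64(-1.98)), (0.8, 0, np.float64(0.96), np.float64(-0.87), np.float64(-1.83)), (0.9, 0, np.float64(0.96), np.float64(-0.63), np.float64(-1.59))]
0 0.2 [(0.75, 1, np.float64(0.75), np.float64(-1.03), np.float64(-1.78)), (0.8, 0, np.float64(0.75), np.float64(-0.91), np.float64(-1.66)), (0.9, 0, np.float64(0.78), np.float64(-0.66), np.float64(-1.45))]
15 0.07 [(0.75, 0, np.float64(0.81), np.float64(-0.99), np.float64(-1.53)), (0.8, 0, np.float64(0.8), np.float64(-0.87), np.float64(-1.41)), (0.9, 0, np.float64(0.83), np.float64(-0.62), np.float64(-1.19))]
15 0.12 [(0.75, 0, np.float64(0.66), np.float64(-1.0), np.float64(-1.4)), (0.8, 0, np.float64(0.67), np.float64(-0.88), np.float
[... 3855 characters left out ...]
at64(0.25), np.float64(-0.39), np.float64(0.67)), (0.7, 0, np.float64(0.42), np.float64(-0.14), np.float64(0.75)), (0.75, 0, np.float64(0.51), np.float64(0.01), np.float64(0.8)), (0.8, 0, np.float64(0.6), np.float64(0.17), np.float64(0.87)), (0.9, 0, np.float64(0.82), np.float64(0.56), np.float64(1.05))]
75 0.2 [(0.5, 0, np.float64(-0.0), np.float64(-0.47), np.float64(0.84)), (0.6, 0, np.float64(0.19), np.float64(-0.26), np.float64(0.86)), (0.7, 0, np.float64(0.37), np.float64(-0.01), np.float64(0.93)), (0.75, 0, np.float64(0.47), np.float64(0.14), np.float64(0.98)), (0.8, 0, np.float64(0.57), np.float64(0.3), np.float64(1.04)), (0.9, 0, np.float64(0.81), np.float64(0.74), np.float64(1.24))]
```

```bash
cat >> h.py <<'E'
def level(az_r,rho,z,pitch,lat=.08):
    "tool at arm azimuth az_r (deg), pitch deg below horizontal, tool x towards robot/down"
    c,s=np.cos(np.radians(az_r)),np.sin(np.radians(az_r))
    return np.array([rho*c-lat*s,rho*s+lat*c,z]),rot(az_r+90,-(90-pitch))
E
python3 - <<'E'
from h import *; import kin
np.set_printoptions(precision=3,suppress=True)
for r,z,t in((.755,.3,10),(.755,.25,8),(.755,.2,8),(.755,.13,8),(.755,.07,8),(.72,.3,10),(.755,.07,90),(.755,.1,90),(.755,.2,90),(.7,.2,45)): print(r,z,t,np.array(kin.ik(r,z,np.radians(t))))
p,r=level(26.5,.755,.3,12);print(p);jog(p,r)
p,r=level(26.5,.755,.2,8);jog(p,r)
E
```

```text
0.755 0.3 10 [ 0.     0.257 -0.936 -1.018]
0.755 0.25 8 [ 0.     0.424 -0.991 -1.276]
0.755 0.2 8 [ 0.     0.57  -1.011 -1.441]
0.755 0.13 8 [ 0.     0.78  -1.007 -1.648]
0.755 0.07 8 [ 0.     0.955 -0.977 -1.792]
0.72 0.3 10 [ 0.     0.209 -1.014 -1.048]
0.755 0.07 90 [0.    0.757 0.354 1.168]
0.755 0.1 90 [0.    0.741 0.399 1.229]
0.755 0.2 90 [0.    0.717 0.6   1.454]
0.7 0.2 45 [ 0.     0.125 -0.642  0.018]
[0.64  0.408 0.3  ]
slide [30.5, -101.0, 93.5] ang [3.2, 1.8, 0.9]
slide [129.0, -100.4, 111.2] ang [3.2, -2.2, 0.8]
```

Emit:
jog_arm([
  {"fingers": 1, "slide": [10, -25, 25], "angular": [1, 0.5, 0]},
  {"fingers": 1, "slide": [20, -50, 50], "angular": [2, 1, 0]},
  {"fingers": 1, "slide": [30, -75, 75], "angular": [3, 1.8, 0.9]},
  {"fingers": 1, "slide": [30, -101, 94], "angular": [3.2, 1.8, 0.9]},
  {"fingers": 1, "slide": [30, -101, 94], "angular": [3.2, 1.8, 0.9]},
])

```text
clock: 15.52
tcp_pos: [0.6449, 0.4059, 0.301]
orientation: [0.614, -0.176, 0.756, 0.142]
wrist_force: [0.5, 0.7, -1.8]
finger_gap: 0.0547
grip_force: 67.1
```

```bash
python3 - <<'E'
from h import *; 
np.set_printoptions(precision=3,suppress=True)
t,r=tcp();print(t,np.round(get_state()["joint_pos"],3))
p,r=level(26.5,.755,.15,8);jog(p,r)
E
```

```text
[0.645 0.406 0.301] [ 0.457  0.225 -0.915 -0.932  0.    -0.001]
slide [148.4, 4.6, 28.0] ang [-0.3, -3.9, -0.0]
```

Emit:
jog_arm([
  {"fingers": 1, "slide": [30, 5, 6], "angular": [0, -1, 0]},
  {"fingers": 1, "slide": [60, 5, 12], "angular": [0, -2, 0]},
  {"fingers": 1, "slide": [90, 5, 18], "angular": [0, -3, 0]},
  {"fingers": 1, "slide": [120, 5, 23], "angular": [0, -3.9, 0]},
  {"fingers": 1, "slide": [148, 5, 28], "angular": [0, -3.9, 0]},
  {"fingers": 1, "slide": [148, 5, 28], "angular": [0, -3.9, 0]},
  {"fingers": 1, "slide": [148, 5, 28], "angular": [0, -3.9, 0]},
  {"fingers": 1, "slide": [148, 5, 28], "angular": [0, -3.9, 0]},
])

```text
clock: 16.18
tcp_pos: [0.6367, 0.4127, 0.1539]
orientation: [0.64, -0.173, 0.733, 0.151]
wrist_force: [0.8, -0.4, -2.8]
finger_gap: 0.0549
grip_force: 67.1
```

```bash
python3 - <<'E'
from h import *; 
np.set_printoptions(precision=3,suppress=True)
t,r=tcp();s=get_state();print(t,np.round(s["joint_pos"],3),s["wrist_force"],s["ft_torque"])
p,r=level(26.5,.755,.073,8);jog(p,r)
b=read_camera("top");u=proj(b,t);print(u)
save(b,"t2.png",(0,130,160,250),5)
print([(np.round(d["point"],1).tolist(),round(d["p"],2)) for n in("pack_center","pack_contacts") for d in tip_of(n,b)])
E
```

```text
[0.637 0.413 0.154] [ 0.473  0.714 -1.017 -1.595 -0.01   0.   ] [ 0.799 -0.413 -2.766] [-0.648  1.308  0.003]
slide [80.0, -5.1, 12.0] ang [0.0, 0.2, 0.1]
[-31.294 175.433]
[([294.4, 345.6], 0.95), ([469.8, 278.0], 0.95), ([219.8, 315.1], 0.83), ([312.5, 332.4], 0.92), ([202.3, 293.8], 0.9), ([448.0, 278.8], 0.67)]
```

View pics/t2.png

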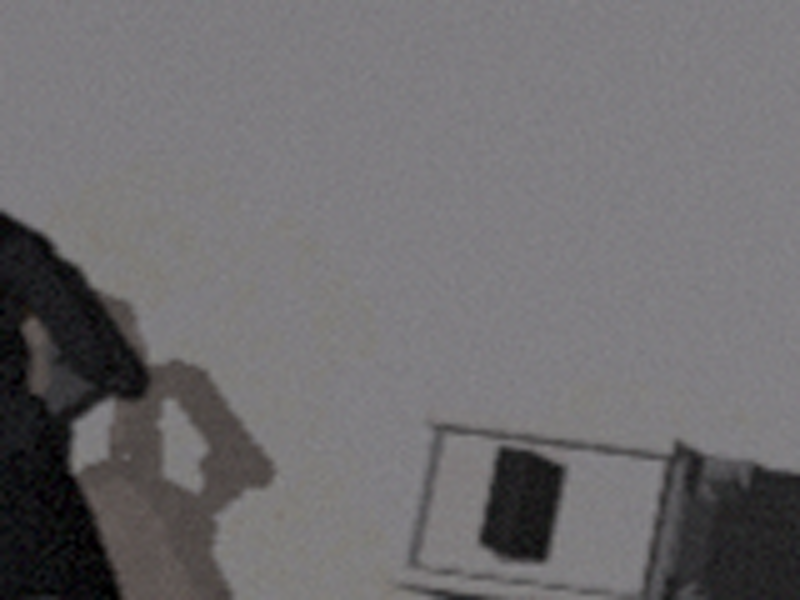

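The picture shows the near finger at crop (100,370) over bare desk and the open gate at (540,500), with nothing in the way. I lower the pack now.

Emit:
jog_arm([
  {"fingers": 1, "slide": [25, -5, 4], "angular": [0, 0.2, 0]},
  {"fingers": 1, "slide": [50, -5, 8], "angular": [0, 0.2, 0]},
  {"fingers": 1, "slide": [65, -5, 10], "angular": [0, 0.2, 0]},
  {"fingers": 1, "slide": [75, -5, 11], "angular": [0, 0.2, 0]},
  {"fingers": 1, "slide": [78, -5, 12], "angular": [0, 0.2, 0]},
  {"fingers": 1, "slide": [78, -5, 12], "angular": [0, 0.2, 0]},
  {"fingers": 1, "slide": [78, -5, 12], "angular": [0, 0.2, 0]},
])

```text
clock: 16.92
tcp_pos: [0.6404, 0.4088, 0.0754]
orientation: [0.639, -0.174, 0.734, 0.15]
wrist_force: [-0.1, 0.1, -2.8]
finger_gap: 0.0551
grip_force: 67.0
```

Emit:
jog_arm([
  {"fingers": 1, "slide": [2, 0, 0], "angular": [0, 0, 0]},
  {"fingers": 1, "slide": [3, 0, 0.5], "angular": [0, 0, 0]},
  {"fingers": 1, "slide": [3, 0, 0.5], "angular": [0, 0, 0]},
])

```text
clock: 17.17
tcp_pos: [0.6399, 0.4085, 0.0705]
orientation: [0.638, -0.174, 0.735, 0.15]
wrist_force: [0.2, -0.1, -3.0]
finger_gap: 0.0551
grip_force: 67.0
```

Emit:
jog_arm([
  {"fingers": 1, "slide": [1, 0, 0], "angular": [0, 0, 0]},
  {"fingers": 1, "slide": [2, 0, 0.3], "angular": [0, 0, 0]},
  {"fingers": 1, "slide": [2, 0, 0.3], "angular": [0, 0, 0]},
])

```text
clock: 17.42
tcp_pos: [0.64, 0.4085, 0.0684]
orientation: [0.639, -0.174, 0.734, 0.15]
wrist_force: [-0.4, 0.3, 0.8]
finger_gap: 0.0549
grip_force: 67.3
```

Emit:
jog_arm([
  {"fingers": 1, "slide": [1, 0, 0], "angular": [0, 0, 0]},
  {"fingers": 1, "slide": [1.5, 0, 0.2], "angular": [0, 0, 0]},
  {"fingers": 1, "slide": [1.5, 0, 0.2], "angular": [0, 0, 0]},
])

```text
clock: 17.67
tcp_pos: [0.6403, 0.4086, 0.0683]
orientation: [0.64, -0.173, 0.734, 0.15]
wrist_force: [-3.8, -2.6, 5.2]
finger_gap: 0.0546
grip_force: 67.7
```

Emit:
jog_arm([
  {"fingers": 1, "slide": [0, 0, 0], "angular": [0, 0, 0]},
  {"fingers": 1, "slide": [0, 0, 0], "angular": [0, 0, 0]},
], squeeze=20)

```text
clock: 17.83
tcp_pos: [0.6402, 0.4086, 0.0683]
orientation: [0.64, -0.173, 0.734, 0.15]
wrist_force: [-3.3, -2.3, 5.4]
finger_gap: 0.0548
grip_force: 67.7
```

Emit:
jog_arm([
  {"fingers": 0.35, "slide": [0, 0, 0], "angular": [0, 0, 0]},
  {"fingers": 0.3, "slide": [0, 0, 0], "angular": [0, 0, 0]},
  {"fingers": 0.2, "slide": [0, 0, 0], "angular": [0, 0, 0]},
  {"fingers": 0, "slide": [0, 0, 0], "angular": [0, 0, 0]},
  {"fingers": 0, "slide": [0, 0, 0], "angular": [0, 0, 0]},
])

```text
clock: 18.25
tcp_pos: [0.6396, 0.4083, 0.0653]
orientation: [0.638, -0.174, 0.735, 0.15]
wrist_force: [0.6, -0.1, 1.0]
finger_gap: 0.0854
grip_force: 0.0
```

```bash
python3 - <<'E'
from h import *; 
np.set_printoptions(precision=4,suppress=True)
t,r=tcp();s=get_state();print(t,np.round(s["joint_pos"],3),s["wrist_force"],s["finger_gap"]);print(r.as_matrix())
E
```

```text
[0.6396 0.4083 0.0653] [ 0.462  0.966 -0.977 -1.8    0.001 -0.001] [ 0.6063 -0.133   0.9896] 0.08542004643537693
[[-0.1266 -0.4471  0.8855]
 [-0.0647  0.8945  0.4424]
 [-0.9898 -0.0013 -0.1422]]
```

Emit:
jog_arm([
  {"fingers": 0, "slide": [-30, 0, -4], "angular": [0, 0, 0]},
  {"fingers": 0, "slide": [-65, 0, -9], "angular": [0, 0, 0]},
  {"fingers": 0, "slide": [-100, 0, -14], "angular": [0, 0, 0]},
  {"fingers": 0, "slide": [-130, 0, -18], "angular": [0, 7, 0]},
  {"fingers": 0, "slide": [-150, 0, -21], "angular": [0, 14, 0]},
  {"fingers": 0, "slide": [-150, 0, -21], "angular": [0, 21, 0]},
  {"fingers": 0, "slide": [-150, 0, -21], "angular": [0, 28, 0]},
  {"fingers": 0, "slide": [-150, 0, -21], "angular": [0, 35, 0]},
  {"fingers": 0, "slide": [-150, 0, -21], "angular": [0, 42, 0]},
  {"fingers": 0, "slide": [-150, 0, -21], "angular": [0, 49, 0]},
])

```text
clock: 19.08
tcp_pos: [0.6405, 0.4091, 0.2158]
orientation: [0.446, -0.205, 0.865, 0.105]
wrist_force: [1.6, 1.1, -1.5]
finger_gap: 0.0851
grip_force: 0.0
```

Emit:
jog_arm([
  {"fingers": 0, "slide": [0, 0, 0], "angular": [0, 7, 0]},
  {"fingers": 0, "slide": [0, 0, 0], "angular": [0, 14, 0]},
  {"fingers": 0, "slide": [0, 0, 0], "angular": [0, 21, 0]},
  {"fingers": 0, "slide": [0, 0, 0], "angular": [0, 28, 0]},
  {"fingers": 0, "slide": [0, 0, 0], "angular": [0, 33, 0]},
  {"fingers": 0, "slide": [0, 0, 0], "angular": [0, 33, 0]},
])

```text
clock: 19.58
tcp_pos: [0.6418, 0.4097, 0.2168]
orientation: [0.182, -0.226, 0.956, 0.042]
wrist_force: [1.5, -0.3, 0.4]
finger_gap: 0.0855
grip_force: 0.0
```

```bash
python3 - <<'E'
from h import *; 
np.set_printoptions(precision=4,suppress=True)
t,r=tcp();s=get_state();print(t,np.round(s["joint_pos"],3),s["finger_gap"])
jog([.6396-.0104*.8949,.4083-.0104*.446,.15],rot(26.5))
b=read_camera("top");print(proj(b,[.630,.4036,.08]))
print([(np.round(d["point"],1).tolist(),round(d["p"],2)) for n in("pack_center",) for d in tip_of(n,b)])
E
```

```text
[0.6418 0.4097 0.2168] [ 0.463  0.391  0.021  0.824 -0.001 -0.001] 0.08545008758009841
slide [36.6, -0.1, 57.3] ang [16.9, 17.0, 88.9]
[  1.7299 190.4638]
[([15.5, 197.9], 0.98), ([468.6, 276.3], 0.68), ([215.9, 314.0], 0.67), ([295.9, 346.1], 0.56)]
```

Emit:
jog_arm([
  {"fingers": 0, "slide": [0, 0, 0], "angular": [0, 7, 0]},
  {"fingers": 0, "slide": [0, 0, 0], "angular": [0, 14, 0]},
  {"fingers": 0, "slide": [0, 0, 0], "angular": [0, 21.6, 0]},
  {"fingers": 0, "slide": [0, 0, 0], "angular": [0, 21.6, 0]},
])

```text
clock: 20.02
tcp_pos: [0.6422, 0.4097, 0.2143]
orientation: [0.0, -0.23, 0.973, -0.001]
wrist_force: [0.2, -0.8, -0.5]
finger_gap: 0.0856
grip_force: 0.0
```

Emit:
jog_arm([
  {"fingers": 0, "slide": [0, 0, 0], "angular": [0, 0, 7]},
  {"fingers": 0, "slide": [0, 0, 0], "angular": [0, 0, 14]},
  {"fingers": 0, "slide": [0, 0, 0], "angular": [0, 0, 21]},
  {"fingers": 0, "slide": [0, 0, 0], "angular": [0, 0, 28]},
  {"fingers": 0, "slide": [0, 0, 0], "angular": [0, 0, 35]},
  {"fingers": 0, "slide": [0, 0, 0], "angular": [0, 0, 42]},
  {"fingers": 0, "slide": [0, 0, 0], "angular": [0, 0, 49]},
  {"fingers": 0, "slide": [0, 0, 0], "angular": [0, 0, 56]},
  {"fingers": 0, "slide": [0, 0, 0], "angular": [0, 0, 63]},
  {"fingers": 0, "slide": [0, 0, 0], "angular": [0, 0, 70]},
])

```text
clock: 20.85
tcp_pos: [0.642, 0.4099, 0.2138]
orientation: [0.002, 0.373, 0.928, 0.001]
wrist_force: [0.1, 0.5, -0.2]
finger_gap: 0.0852
grip_force: 0.0
```

Emit:
jog_arm([
  {"fingers": 0, "slide": [0, 0, 0], "angular": [0, 0, 7]},
  {"fingers": 0, "slide": [0, 0, 0], "angular": [0, 0, 14]},
  {"fingers": 0, "slide": [0, 0, 0], "angular": [0, 0, 20]},
  {"fingers": 0, "slide": [0, 0, 0], "angular": [0, 0, 20]},
])

```text
clock: 21.18
tcp_pos: [0.6419, 0.4098, 0.2139]
orientation: [0.001, 0.527, 0.85, 0.001]
wrist_force: [0.1, 0.5, 0.5]
finger_gap: 0.0853
grip_force: 0.0
```

```bash
python3 - <<'E'
from h import *; 
np.set_printoptions(precision=4,suppress=True)
t,r=tcp();s=get_state();print(t,np.round(s["joint_pos"],3),s["finger_gap"])
jog([.6303,.4037,.15],rot(26.5))
b=read_camera("top");print(at_z(b,(15.5,197.9),.042),proj(b,[.630,.4036,.042]))
d=tip_of("pack_center",b);print([(np.round(e["point"],1).tolist(),round(e["p"],2)) for e in d])
im=cv2.resize(b["color"][140:260,0:150,::-1],None,fx=5,fy=5,interpolation=cv2.INTER_CUBIC);cv2.imwrite("pics/t3.png",np.clip(im*1.6,0,255).astype(np.uint8))
E
```

```text
[0.6419 0.4098 0.2139] [ 0.463  0.724  0.641  1.485 -0.001  1.573] 0.08532893491204356
slide [-0.2, -13.3, 63.8] ang [0.2, 0.1, -0.1]
[0.6255 0.4012 0.042 ] [ 14.3475 195.5664]
[([469.8, 277.8], 0.93), ([18.1, 198.2], 0.91), ([299.6, 348.6], 0.72), ([215.8, 313.7], 0.71), ([399.4, 349.8], 0.29)]
```

View pics/t3.png

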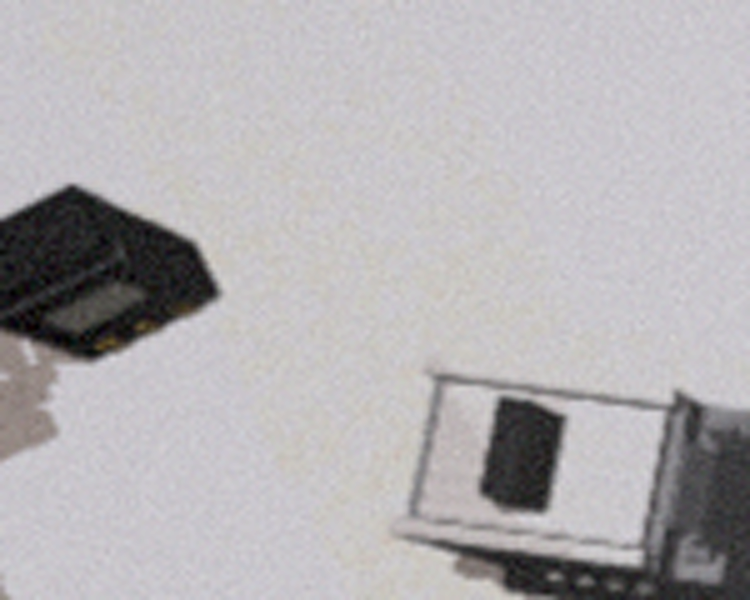

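Pack stands upright, brass strips at its foot (crop (105,345) to (185,308)), and the gate is open at (540,450). I check its position against the foot corners (95,358) and (218,293).

```bash
python3 - <<'E'
from h import *; 
np.set_printoptions(precision=4,suppress=True)
b=read_camera("top")
L=at_z(b,(95.5/5-.5,140+358.5/5-.5),0)[:2];Rr=at_z(b,(218.5/5-.5,140+293.5/5-.5),0)[:2]
print(L,Rr,np.linalg.norm(L-Rr));e=(L-Rr)/np.linalg.norm(L-Rr);n=np.array([e[1],-e[0]])
print("az edge",np.degrees(np.arctan2(*e[::-1]))-90,"center",(L+Rr)/2+.013*n*np.sign(n[0]))
E
```

```text
[0.6097 0.419 ] [0.6342 0.3726] 0.052472106686570964
az edge 27.830727437606086 center [0.6334 0.4019]
```

Emit:
jog_arm([
  {"fingers": 0, "slide": [0, -13, 35], "angular": [0, 0, 0]},
  {"fingers": 0, "slide": [0, -13, 70], "angular": [0, 0, 0]},
  {"fingers": 0, "slide": [0, -13, 105], "angular": [0, 0, 0]},
  {"fingers": 0, "slide": [0, -13, 140], "angular": [0, 0, 0]},
  {"fingers": 0, "slide": [0, -13, 156], "angular": [0, 0, 0]},
  {"fingers": 0, "slide": [0, -13, 156], "angular": [0, 0, 0]},
  {"fingers": 0, "slide": [0, -13, 156], "angular": [0, 0, 0]},
])

```text
clock: 21.92
tcp_pos: [0.6301, 0.4036, 0.0581]
orientation: [0.001, 0.525, 0.851, -0.0]
wrist_force: [0.4, -0.1, 0.8]
finger_gap: 0.0854
grip_force: 0.0
```

Emit:
jog_arm([
  {"fingers": 0.55, "slide": [0, 0, 0], "angular": [0, 0, 0]},
  {"fingers": 0.6, "slide": [0, 0, 0], "angular": [0, 0, 0]},
  {"fingers": 0.65, "slide": [0, 0, 0], "angular": [0, 0, 0]},
  {"fingers": 1, "slide": [0, 0, 0], "angular": [0, 0, 0]},
  {"fingers": 1, "slide": [0, 0, 0], "angular": [0, 0, 0]},
  {"fingers": 1, "slide": [0, 0, 0], "angular": [0, 0, 0]},
  {"fingers": 1, "slide": [0, 0, 0], "angular": [0, 0, 0]},
], squeeze=50)

```text
clock: 22.5
tcp_pos: [0.6315, 0.4043, 0.0608]
orientation: [0.002, 0.526, 0.851, 0.002]
wrist_force: [-1.5, -1.0, 5.1]
finger_gap: 0.0256
grip_force: 50.6
```

```bash
python3 - <<'E'
from h import *; 
np.set_printoptions(precision=4,suppress=True)
t,r=tcp();s=get_state();print(t,np.round(s["joint_pos"],3),s["finger_gap"],s["wrist_force"],s["ft_torque"]);print(r.as_matrix())
E
```

```text
[0.6315 0.4043 0.0608] [ 0.463  0.74   0.297  1.123 -0.001  1.57 ] 0.02564858150054953 [-1.4692 -0.9984  5.0517] [-0.1167  0.2249  0.0417]
[[-0.4471  0.8944  0.0048]
 [ 0.8945  0.4471  0.001 ]
 [-0.0012  0.0047 -1.    ]]
```

Emit:
jog_arm([
  {"fingers": 1, "slide": [0, 0, -15], "angular": [0, 0, 0]},
  {"fingers": 1, "slide": [0, 0, -45], "angular": [0, 0, 0]},
  {"fingers": 1, "slide": [0, 0, -80], "angular": [0, 0, 0]},
  {"fingers": 1, "slide": [0, -10, -115], "angular": [0, 0, 0]},
  {"fingers": 1, "slide": [0, -20, -150], "angular": [0, 0, 0]},
  {"fingers": 1, "slide": [0, -30, -175], "angular": [0, 0, 0]},
  {"fingers": 1, "slide": [0, -30, -175], "angular": [0, 0, 0]},
])

```text
clock: 23.08
tcp_pos: [0.6041, 0.391, 0.2414]
orientation: [0.003, 0.526, 0.851, 0.004]
wrist_force: [0.6, -0.1, -1.3]
finger_gap: 0.025
grip_force: 50.2
```

```bash
python3 - <<'E'
from h import *; 
s=get_state();print(tcp()[0],s["finger_gap"],s["wrist_force"]);jog([.5299,.1218,.24],rot(-9.1))
E
```

```text
[0.60409272 0.39103318 0.24135325] 0.025030456720436908 [ 0.56920527 -0.12760459 -1.26573864]
slide [-207.6, -186.8, -0.5] ang [0.6, -0.1, 35.7]
```

Emit:
jog_arm([
  {"fingers": 1, "slide": [-26, -23, 0], "angular": [0, 0, 4.5]},
  {"fingers": 1, "slide": [-52, -47, 0], "angular": [0, 0, 9]},
  {"fingers": 1, "slide": [-78, -70, 0], "angular": [0, 0, 13.5]},
  {"fingers": 1, "slide": [-104, -93, 0], "angular": [0, 0, 18]},
  {"fingers": 1, "slide": [-130, -117, 0], "angular": [0, 0, 22.5]},
  {"fingers": 1, "slide": [-156, -140, 0], "angular": [0, 0, 27]},
  {"fingers": 1, "slide": [-182, -163, 0], "angular": [0, 0, 31.5]},
  {"fingers": 1, "slide": [-208, -187, 0], "angular": [0, 0, 35.7]},
  {"fingers": 1, "slide": [-208, -187, 0], "angular": [0, 0, 35.7]},
  {"fingers": 1, "slide": [-208, -187, 0], "angular": [0, 0, 35.7]},
])

```text
clock: 23.92
tcp_pos: [0.5282, 0.119, 0.2325]
orientation: [0.0, 0.762, 0.647, 0.0]
wrist_force: [1.1, 1.0, -3.3]
finger_gap: 0.0254
grip_force: 50.7
```

```bash
python3 - <<'E'
from h import *; 
s=get_state();print(tcp()[0],s["finger_gap"],s["wrist_force"],np.round(s["joint_pos"],3));jog([.5299,.1218,.18],rot(-9.1))
E
```

```text
[0.52821053 0.11899095 0.23249883] 0.025416964408926386 [ 1.11939633  1.02383373 -3.28336436] [ 0.073  0.251 -0.063  1.257  0.     1.807]
slide [3.0, 1.2, 52.5] ang [0.0, -0.0, -0.2]
```

Emit:
jog_arm([
  {"fingers": 1, "slide": [3, 1, 20], "angular": [0, 0, 0]},
  {"fingers": 1, "slide": [3, 1, 40], "angular": [0, 0, 0]},
  {"fingers": 1, "slide": [3, 1, 48], "angular": [0, 0, 0]},
  {"fingers": 1, "slide": [3, 1, 48], "angular": [0, 0, 0]},
  {"fingers": 1, "slide": [3, 1, 48], "angular": [0, 0, 0]},
])

```text
clock: 24.33
tcp_pos: [0.5304, 0.1243, 0.1852]
orientation: [0.0, 0.761, 0.649, 0.0]
wrist_force: [0.0, -0.0, -3.2]
finger_gap: 0.0254
grip_force: 50.6
```

```bash
python3 - <<'E'
from h import *; 
np.set_printoptions(precision=4,suppress=True)
t,r=tcp();print(t)
a=read_camera("scene");b=read_camera("top")
f=lambda p,x,y,w,h:cv2.resize(p["color"][y:y+h,x:x+w,::-1],None,fx=5,fy=5,interpolation=cv2.INTER_CUBIC)
cv2.imwrite("pics/f.png",np.clip(np.hstack([f(a,425,240,80,118),f(b,130,190,80,118)])*1.6,0,255).astype(np.uint8))
for n in("pack_center","pack_contacts","bay_floor"):
  for p in (a,b): print(n,[(np.round(e["point"],1).tolist(),round(e["p"],2)) for e in tip_of(n,p)])
c=t-[0,0,.0608-.042];print("pred",proj(a,c),proj(b,c),"contacts",proj(a,c-[0,0,.042]),proj(b,c-[0,0,.042]))
E
```

```text
[0.5304 0.1243 0.1852]
pack_center [([493.1, 249.9], 0.96), ([429.2, 277.0], 0.95), ([198.4, 239.6], 0.83), ([371.0, 243.4], 0.63)]
pack_center [([217.7, 311.4], 0.76), ([470.4, 275.0], 0.74), ([139.7, 236.8], 0.63)]
pack_contacts [([216.1, 235.5], 0.94), ([486.0, 274.4], 0.76), ([346.3, 241.9], 0.64), ([438.2, 287.2], 0.56)]
pack_contacts [([147.1, 236.6], 0.98), ([201.9, 292.4], 0.82), ([449.7, 278.7], 0.62), ([398.1, 348.1], 0.62)]
bay_floor [([470.0, 330.5], 0.91), ([470.2, 332.4], 0.33)]
bay_floor [([397.0, 349.7], 0.73), ([171.8, 243.0], 0.68)]
pred [492.3182 250.9042] [139.721  232.7885] contacts [486.1615 274.651 ] [148.421  236.9779]
```

View pics/f.png

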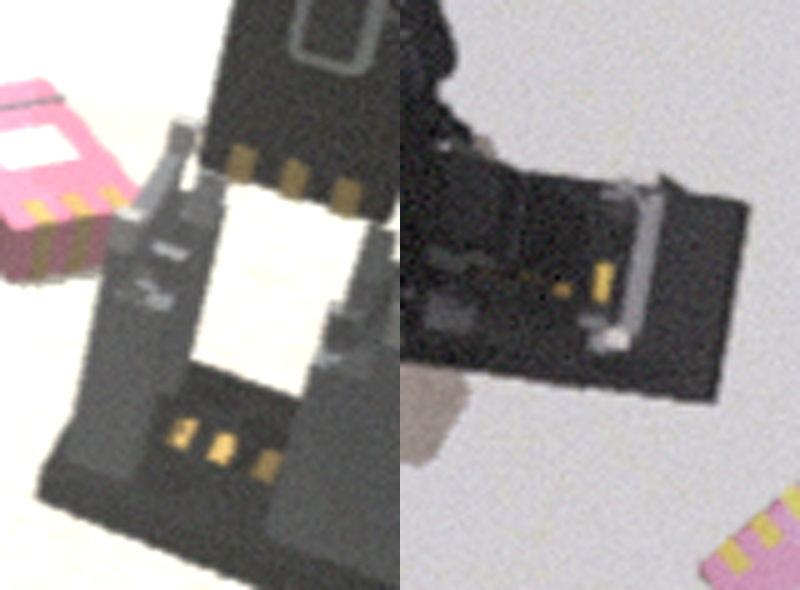

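The picture: scene side, the upright pack hangs above the slot, brass strips at crop (240,165), (292,180), (346,197), and the bay's contacts at (183,432), (222,450), (265,466). Top side, the bay contact is at (603,283) and the post at (650,265). Predicted and seen pack pixels in the scene view agree within 1 px. I compare the bay position.

```bash
python3 - <<'E'
from h import *; 
np.set_printoptions(precision=4,suppress=True)
t,r=tcp();ex=np.array([.9874,-.158]);ey=np.array([.158,.9874])
a=read_camera("scene");b=read_camera("top")
sc=lambda x,y:(425+(x+.5)/5-.5,240+(y+.5)/5-.5)
def rep(n,X): d=X[:2]-t[:2];print(n,X,"dx,dy in dock axes mm",np.round([d@ex*1e3,d@ey*1e3],1))
for q in((183,432),(222,450),(265,466)): rep("bay strip scene",at_z(a,sc(*q),.0155))
for q in((163.2,245.4),(170.6,246.6)): rep("bay strip top",at_z(b,q,.0155))
zb=t[2]-.0608
for q in((240,145),(292,160),(346,177),(238,182),(290,197),(344,215)): rep("pack strip",at_z(a,sc(*q),zb+(.008 if q[1] in(145,160,177) else 0)))
rep("lipL",at_z(a,sc(222,185),.101));rep("lipR",at_z(a,sc(368,230),.101))
rep("corner",at_z(a,sc(38,495),0)); rep("corner top",at_z(b,(130+315/5,190+402/5),0))
E
```

```text
bay strip scene [0.5294 0.1072 0.0155] dx,dy in dock axes mm [  0.9 -16.6]
bay strip scene [0.533  0.1199 0.0155] dx,dy in dock axes mm [ 2.4 -3.5]
bay strip scene [0.5351 0.1335 0.0155] dx,dy in dock axes mm [ 2.4 10.2]
bay strip top [0.532  0.1322 0.0155] dx,dy in dock axes mm [-0.5  8.5]
bay strip top [0.5293 0.1182 0.0155] dx,dy in dock axes mm [-1.  -5.7]
pack strip [0.5366 0.1039 0.1338] dx,dy in dock axes mm [  8.5 -18.7]
pack strip [0.5383 0.1187 0.1338] dx,dy in dock axes mm [ 7.8 -3.8]
pack strip [0.5407 0.1339 0.1338] dx,dy in dock axes mm [ 7.8 11.6]
pack strip [0.5438 0.1057 0.1258] dx,dy in dock axes mm [ 15.3 -15.8]
pack strip [0.5452 0.1204 0.1258] dx,dy in dock axes mm [14.4 -1. ]
pack strip [0.5479 0.1356 0.1258] dx,dy in dock axes mm [14.6 14.4]
lipL [0.5117 0.1017 0.101 ] dx,dy in dock axes mm [-15.7 -24.8]
lipR [0.5175 0.1452 0.101 ] dx,dy in dock axes mm [-16.9  19. ]
corner [0.5592 0.0684 0.    ] dx,dy in dock axes mm [ 36.4 -50.2]
corner top [0.4847 0.0793 0.    ] dx,dy in dock axes mm [-38.9 -51.2]
```

Emit:
jog_arm([
  {"fingers": 1, "slide": [-2.3, 0, 5], "angular": [0, 0, 0]},
  {"fingers": 1, "slide": [-2.3, 0, 15], "angular": [0, 0, 0]},
  {"fingers": 1, "slide": [-2.3, 0, 21], "angular": [0, 0, 0]},
  {"fingers": 1, "slide": [-2.3, 0, 27], "angular": [0, 0, 0]},
  {"fingers": 1, "slide": [-2.3, 0, 32], "angular": [0, 0, 0]},
  {"fingers": 1, "slide": [-2.3, 0, 36], "angular": [0, 0, 0]},
  {"fingers": 1, "slide": [-2.3, 0, 36], "angular": [0, 0, 0]},
])

```text
clock: 25.42
tcp_pos: [0.5299, 0.1214, 0.1487]
orientation: [0.0, 0.761, 0.648, 0.0]
wrist_force: [-0.5, -0.9, -3.3]
finger_gap: 0.0255
grip_force: 50.8
```

Emit:
jog_arm([
  {"fingers": 1, "slide": [0, 0, 4], "angular": [0, 0, 0]},
  {"fingers": 1, "slide": [0, 0, 8], "angular": [0, 0, 0]},
  {"fingers": 1, "slide": [0, 0, 12], "angular": [0, 0, 0]},
  {"fingers": 1, "slide": [0, 0, 12], "angular": [0, 0, 0]},
])

```text
clock: 25.75
tcp_pos: [0.5301, 0.1214, 0.1371]
orientation: [0.001, 0.761, 0.648, 0.001]
wrist_force: [-0.7, 0.3, -3.3]
finger_gap: 0.0257
grip_force: 50.8
```

Emit:
jog_arm([
  {"fingers": 1, "slide": [0, 0, 6], "angular": [0, 0, 0]},
  {"fingers": 1, "slide": [0, 0, 13], "angular": [0, 0, 0]},
  {"fingers": 1, "slide": [0, 0, 20], "angular": [0, 0, 0]},
  {"fingers": 1, "slide": [0, 0, 27], "angular": [0, 0, 0]},
  {"fingers": 1, "slide": [0, 0, 34], "angular": [0, 0, 0]},
  {"fingers": 1, "slide": [0, 0, 41], "angular": [0, 0, 0]},
  {"fingers": 1, "slide": [0, 0, 48], "angular": [0, 0, 0]},
  {"fingers": 1, "slide": [0, 0, 53], "angular": [0, 0, 0]},
  {"fingers": 1, "slide": [0, 0, 56], "angular": [0, 0, 0]},
  {"fingers": 1, "slide": [0, 0, 56], "angular": [0, 0, 0]},
])

```text
clock: 26.58
tcp_pos: [0.5303, 0.1214, 0.0811]
orientation: [0.0, 0.761, 0.648, 0.001]
wrist_force: [0.0, -0.1, -3.7]
finger_gap: 0.0253
grip_force: 50.8
```

Emit:
jog_arm([
  {"fingers": 1, "slide": [0, 0, 2], "angular": [0, 0, 0]},
  {"fingers": 1, "slide": [0, 0, 4], "angular": [0, 0, 0]},
  {"fingers": 1, "slide": [0, 0, 4], "angular": [0, 0, 0]},
])

```text
clock: 26.83
tcp_pos: [0.5309, 0.1214, 0.0779]
orientation: [0.001, 0.761, 0.648, 0.001]
wrist_force: [0.1, 0.3, -3.6]
finger_gap: 0.0255
grip_force: 50.8
```

Emit:
jog_arm([
  {"fingers": 1, "slide": [0, 0, 1], "angular": [0, 0, 0]},
  {"fingers": 1, "slide": [0, 0, 2], "angular": [0, 0, 0]},
  {"fingers": 1, "slide": [0, 0, 2], "angular": [0, 0, 0]},
])

```text
clock: 27.08
tcp_pos: [0.5308, 0.1214, 0.0759]
orientation: [0.001, 0.761, 0.648, 0.001]
wrist_force: [-1.1, -0.4, -3.8]
finger_gap: 0.0256
grip_force: 50.8
```

Emit:
jog_arm([
  {"fingers": 1, "slide": [0, 0, 1], "angular": [0, 0, 0]},
  {"fingers": 1, "slide": [0, 0, 2], "angular": [0, 0, 0]},
  {"fingers": 1, "slide": [0, 0, 2], "angular": [0, 0, 0]},
])

```text
clock: 27.33
tcp_pos: [0.5309, 0.1216, 0.0757]
orientation: [0.001, 0.761, 0.649, 0.002]
wrist_force: [-4.6, -0.8, 8.8]
finger_gap: 0.025
grip_force: 52.5
```

Emit:
jog_arm([
  {"fingers": 0.5, "slide": [0, 0, -1], "angular": [0, 0, 0]},
  {"fingers": 0.4, "slide": [0, 0, -1], "angular": [0, 0, 0]},
  {"fingers": 0.4, "slide": [0, 0, -1], "angular": [0, 0, 0]},
  {"fingers": 0.4, "slide": [0, 0, -10], "angular": [0, 0, 0]},
  {"fingers": 0.4, "slide": [0, 0, -30], "angular": [0, 0, 0]},
  {"fingers": 0.4, "slide": [0, 0, -65], "angular": [0, 0, 0]},
  {"fingers": 0.4, "slide": [0, 0, -100], "angular": [0, 0, 0]},
  {"fingers": 0.4, "slide": [0, 0, -125], "angular": [0, 0, 0]},
  {"fingers": 0.4, "slide": [0, 0, -125], "angular": [0, 0, 0]},
])

```text
clock: 28.08
tcp_pos: [0.5338, 0.1217, 0.2057]
orientation: [0.004, 0.761, 0.648, 0.005]
wrist_force: [1.9, -0.3, -0.1]
finger_gap: 0.0514
grip_force: 0.0
```

```bash
python3 - <<'E'
from h import *
np.set_printoptions(precision=4,suppress=True)
s=get_state();print(tcp()[0],s["finger_gap"],np.round(s["joint_pos"],3))
a=read_camera("scene");
for n in("pack_center","pack_contacts","gate_fin"): print(n,[(np.round(e["point"],1).tolist(),round(e["p"],2)) for e in tip_of(n,a)])
print("pred centre",proj(a,[.5303,.1218,.057]),proj(a,[.5303,.1218,.015]))
jog([.543,.2005,.2],rot(80.9))
E
```

```text
[0.5338 0.1217 0.2057] 0.05143028290203228 [ 0.078  0.262 -0.114  1.181 -0.     1.808]
pack_center [([367.6, 243.5], 0.93), ([196.6, 237.3], 0.93), ([429.9, 278.5], 0.82), ([473.6, 309.5], 0.77), ([174.8, 333.2], 0.31)]
pack_contacts [([437.9, 287.3], 0.93), ([469.5, 327.3], 0.92), ([347.3, 245.0], 0.74), ([213.6, 235.6], 0.66)]
gate_fin [([541.9, 290.6], 0.78)]
pred centre [475.4766 309.083 ] [470.3583 329.0372]
slide [80.3, 0.4, -1.8] ang [0.1, 0.1, -90.1]
```

Emit:
jog_arm([
  {"fingers": 0.25, "slide": [25, 0, 0], "angular": [0, 0, 0]},
  {"fingers": 0.25, "slide": [55, 0, 0], "angular": [0, 0, 0]},
  {"fingers": 0.25, "slide": [80, 0, 5], "angular": [0, 0, 0]},
  {"fingers": 0.25, "slide": [80, 0, 15], "angular": [0, 0, 0]},
  {"fingers": 0.25, "slide": [80, 0, 35], "angular": [0, 0, 0]},
  {"fingers": 0.25, "slide": [80, 0, 55], "angular": [0, 0, 0]},
  {"fingers": 0.25, "slide": [80, 0, 68], "angular": [0, 0, 0]},
  {"fingers": 0.25, "slide": [80, 0, 68], "angular": [0, 0, 0]},
])

```text
clock: 28.95
tcp_pos: [0.5398, 0.1993, 0.1259]
orientation: [-0.001, 0.761, 0.648, -0.003]
wrist_force: [-0.1, -0.2, -0.4]
finger_gap: 0.064
grip_force: 0.0
```

```bash
python3 - <<'E'
from h import *
s=get_state();print(tcp()[0],s["finger_gap"],s["wrist_force"])
jog([.5425,.2008,.130],rot(-9.1))
E
```

```text
[0.5398212  0.19927838 0.12590434] 0.06401800682928381 [-0.11768173 -0.21809722 -0.44676385]
slide [1.9, 2.4, -4.1] ang [-0.3, 0.2, -0.0]
```

Emit:
jog_arm([
  {"fingers": 0.25, "slide": [2, 2, -3], "angular": [0, 0, 0]},
  {"fingers": 1, "slide": [2, 2, -3], "angular": [0, 0, 0]},
  {"fingers": 1, "slide": [2, 2, -3], "angular": [0, 0, 0]},
  {"fingers": 1, "slide": [2, 2, -3], "angular": [0, 0, 0]},
  {"fingers": 1, "slide": [2, 2, -3], "angular": [0, 0, 0]},
], squeeze=20)

```text
clock: 29.37
tcp_pos: [0.5446, 0.2024, 0.1354]
orientation: [0.0, 0.761, 0.649, 0.001]
wrist_force: [-5.0, 0.2, 5.6]
finger_gap: 0.0336
grip_force: 21.2
```

Emit:
jog_arm([
  {"fingers": 1, "slide": [-8, 0, 0], "angular": [0, 0, 0]},
  {"fingers": 1, "slide": [-18, 0, 0], "angular": [0, 0, 0]},
  {"fingers": 1, "slide": [-28, 0, 0], "angular": [0, 0, 0]},
  {"fingers": 1, "slide": [-38, 0, 0], "angular": [0, 0, 0]},
  {"fingers": 1, "slide": [-48, 0, 0], "angular": [0, 0, 0]},
  {"fingers": 1, "slide": [-58, 0, 0], "angular": [0, 0, 0]},
  {"fingers": 1, "slide": [-66, 0, 0], "angular": [0, 0, 0]},
  {"fingers": 1, "slide": [-72, 0, 0], "angular": [0, 0, 0]},
  {"fingers": 1, "slide": [-76, 0, 0], "angular": [0, 0, 0]},
  {"fingers": 1, "slide": [-76, 0, 0], "angular": [0, 0, 0]},
])

```text
clock: 30.2
tcp_pos: [0.5321, 0.1267, 0.1353]
orientation: [0.0, 0.761, 0.648, 0.001]
wrist_force: [-6.6, -0.5, 7.2]
finger_gap: 0.0334
grip_force: 21.3
```

Emit:
jog_arm([
  {"fingers": 1, "slide": [-3, 0, 0], "angular": [0, 0, 0]},
  {"fingers": 1, "slide": [-6, 0, 0], "angular": [0, 0, 0]},
  {"fingers": 1, "slide": [-8, 0, 0], "angular": [0, 0, 0]},
  {"fingers": 1, "slide": [-8, 0, 0], "angular": [0, 0, 0]},
])

```text
clock: 30.53
tcp_pos: [0.5315, 0.1231, 0.1354]
orientation: [-0.003, 0.76, 0.649, 0.004]
wrist_force: [-4.0, 14.8, 4.0]
finger_gap: 0.0335
grip_force: 21.0
```

Emit:
jog_arm([
  {"fingers": 0.25, "slide": [0, 0, 0], "angular": [0, 0, 0]},
  {"fingers": 0.25, "slide": [0, 0, 0], "angular": [0, 0, 0]},
  {"fingers": 0.25, "slide": [0, 0, 0], "angular": [0, 0, 0]},
  {"fingers": 0.25, "slide": [0, 0, -20], "angular": [0, 0, 0]},
  {"fingers": 0.25, "slide": [0, 0, -55], "angular": [0, 0, 0]},
  {"fingers": 0.25, "slide": [0, 0, -90], "angular": [0, 0, 0]},
  {"fingers": 0.25, "slide": [0, 0, -90], "angular": [0, 0, 0]},
  {"fingers": 0.25, "slide": [0, 0, -90], "angular": [0, 0, 0]},
])

```text
clock: 31.2
tcp_pos: [0.534, 0.1188, 0.2267]
orientation: [0.003, 0.761, 0.648, 0.004]
wrist_force: [-0.9, -0.2, -0.6]
finger_gap: 0.064
grip_force: 0.0
```

```bash
python3 - <<'E'
from h import *
s=get_state();print(tcp()[0],s["finger_gap"],s["wrist_force"])
a=read_camera("scene")
for n in("gate_fin","pack_contacts","pack_center","phone","mouse","egg_tray"): print(n,[(np.round(e["point"],1).tolist(),round(e["p"],2)) for e in tip_of(n,a)])
print("fin shut pred",proj(a,[.5303,.1218,.125]),"open",proj(a,[.543,.2008,.125]))
E
```

```text
[0.53398339 0.11884879 0.2267446 ] 0.06401395472655264 [-0.85954282 -0.24245505 -0.59250627]
gate_fin [([483.3, 276.1], 0.64)]
pack_contacts [([471.1, 327.3], 0.87), ([215.8, 234.2], 0.85), ([346.6, 245.9], 0.79), ([438.0, 286.7], 0.69)]
pack_center [([427.3, 277.7], 0.78), ([195.5, 237.1], 0.77), ([368.4, 240.3], 0.72), ([476.4, 306.6], 0.71)]
phone [([284.1, 222.8], 0.95)]
mouse [([177.1, 333.2], 0.91), ([481.8, 274.8], 0.67)]
egg_tray [([317.3, 407.4], 0.83), ([175.3, 334.3], 0.46)]
fin shut pred [484.50509947 273.88432964] open [542.28182475 292.29243854]
```

The gate fin reads as shut, the pack is seated, and the phone, mouse and egg tray have not moved. I'm handing in.

```bash
python3 -c "from workcell import *; print(hand_in())"
```

```text
the job is handed in; nothing more can be done
None
```

The pack stands contacts-down on the bay floor with the gate slid shut to its stop, the phone, mouse and egg tray still read where they were, and the job was handed in at about 31 s on the robot's clock; no verdict was returned.

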